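# Work a tube rack in behind the reader post of a chill dock

### The arm

A 6-joint arm with a two-finger parallel gripper is mounted at the origin on a cart in front of the work surface, level with it; the furniture and walls round the work are solid. World frame = base frame: x ahead of the robot, y to its left, z up, the work surface at z = 0. Lengths are in m, angles in degrees, forces in N, time in s.
With the tool pointing down it reaches from about 0.35 to 0.95 m from the base axis. Payload 17.4 kg.
Tool frame: the origin (TCP) lies between the finger pads; the fingertips stand ctrl.tip_extent ahead of it and the grasp point (between the pads) lies 2 mm behind it (ctrl.tip_extent is the distance from the TCP to the fingertips, in m); z points along the fingers, y is the direction in which the jaws open and shut (so a half turn about z gives the same grasp; the last joint's range is limited). The gripper opens to 93 mm and grips with 3 to 60 N. Pads are 15 mm wide; open, the fingers measure 128 mm over their backs; the gripper's body (75 mm by 188 mm) begins 65 mm behind the grasp point.
Start: joints at [-72.926, 6.646, 82.598, -0, 90.757, -2.166], TCP at [0.222, -0.637, 0.236] pointing down, gripper open.
Joint ranges: [-162.19, 162.19], [-47.58, 125.68], [4.15, 143.07], [-65.23, 245.23], [0.69, 171.88], [-170.13, 170.13]. Speed limits (degrees/s): [108.29, 108.29, 127.2, 180, 180, 180].

### API

Orientations are given as a 3x3 rotation matrix whose columns are the frame's x, y, z axes.
In Python, from workcell import ctrl gives the robot as it stands. The module is installed in compiled form; this text tells all that it offers.
- The arm moves only by the tool play_rows, never from a script. Its argument "commands" is a list of rows, each a list of 7 numbers: the opening in per cent of the stroke, from 0 (shut) to 100 (fully open), then the shift along the tool's x, y, z in units of 40 mm (1.0 is 40 mm), then the turn, a rotation vector about the tool's x, y, z in units of 6 degrees (1.0 is 6 degrees). A call has 1 to 5 rows; each row shifts and turns the pose as measured when the row begins, along the tool's axes as they then stand; what a row does not reach is not made up. A row lasts 1/10 s, in which the tool goes at most 50 mm and 8.59 degrees, less where a joint would pass 70% of its speed; a pose out of reach is approached as far as the arm can. A call is refused whole if a number of a shift passes 1 or a number of a turn 1, either way. A call with a gripper value outside its range is refused whole. The fingers move at their own pace and stop on an object; "force" is the grip in N (left out, the last holds). Time passes only in rows, so rows that do not move let the fingers close. It gives the time, the measured TCP pose, the force and the opening at its end, in the units of the state.
- ctrl.state(): the state, without advancing time (a new reading comes with each control period).
- ctrl.camera(name): name is "scene" or "top" or "wrist"; returns a dict with "pixels" (384x512x3 uint8, red, green, blue), "camera_matrix" (3x3 intrinsics, pixels), "position" and "attitude" of the camera in the world; the wrist camera has in their place "tool_from_camera" (4x4, takes a point from camera to tool coordinates, whose origin is the TCP and whose axes are the flange's). Camera axes: x right, y down, z forward; pixel columns grow to the right and rows downward; lengths in m; the calibration is good to about 2 mm. A picture is of the moment at which its call begins: read the wrist's pose just before it. There is no depth.
- ctrl.finish_job(): hands the job in, once; it reports no verdict.
Trained networks look in a picture, given as the dict that the camera call returned (one of the last four; its "shot" number tells which), for a name from the list of things; names that differ only in an ending like _2 or _b are one class to them, and where a whole thing is asked for, a point or a joint stands for the part that bears it (a point fixed in the world has none). Each returns a list of dicts, best first, with "score" (0 to 1); they miss things now and then, are a little off and sometimes report something else, mostly with a low value. They report only what shows in the picture. A call takes as long as a camera call.
- ctrl.find_in(picture, target): "bbox" ([left, top, right, bottom] in pixels, round what is visible of it).
- ctrl.tip_of(picture, target): "xy" ([column, row] in pixels: a listed point, or the origin of a listed thing).
The state is a dict: "t": time; "qpos": joint angles; "qd": joint speeds; "effort": joint torques, N m; "eef_pos": TCP position; "ee_rot": TCP orientation; "wrist_force": force on the tool from outside, world axes, zero at the start; "moment": the same for the moment, N m; "gripper_width": finger opening in m.
Only numpy, scipy, OpenCV 4.12 (cv2) and the standard library are available. Lean on these libraries where they do the work, as an engineer would, in place of code of your own. Each camera call takes 0.05 s, during which the arm holds its last target.

### The job

Without gripping or lifting the blue tube rack, push it along the bench with the fingertips into the bay of the white chill dock: its label end goes in behind the steel reader post first, then the other end is swung in. Push both ends fully home, so that the rack's back lies flat against the aluminium cold plate, between the two side cheeks. Push gently, keep the rack flat on the bench, and do not disturb the other things standing around.

Things in the scene. Friction and masses are not known exactly. Their poses are not given: they have to be found in the camera images.
- dock: Chill dock screwed to the bench: low white housing 256 mm wide, 52 mm high, its bay open towards the robot at yaw 0. Origin: on the bench, at the middle of the cold plate's front face (the back of the bay). x points into the housing (the bay lies at negative x), y along the plate to the left, z up. Plate 220 mm long (y -110 to +110), 41 mm high. The bay's floor is the bench.
- bay_left (a point): Left end of the bay, on the bench: inner face of the left white cheek where it meets the plate (dock x = 0, y = +110 mm). The cheek is 12 mm thick, 34 mm high and reaches out to x = -58 mm in the dock's frame.
- bay_right (a point): Right end of the bay, likewise (dock x = 0, y = -110 mm). The right cheek is 12 mm thick, 34 mm high and reaches out only to x = -42 mm.
- reader_post (a point): Foot (on the bench, on the axis) of the dock's fixed bright steel upright reader post (black cap), 26 mm in diameter, 54 mm high, at x = -59 mm, y = +66 mm in the dock's frame: in front of the bay near its left end, with a 46 mm wide gap between post and cold plate.
- rack: Loose blue rack with 7 white-capped tubes, about 0.3 kg: 28 mm deep (x), 200 long (y), 28 high, caps up to 36 mm. Origin: centre of its underside. +x is its back, +y its label end (white striped label, 34 mm long, centred at y = +71 mm on front and top), z up. Slides under a few newtons. When home its axes lie along the dock's. It starts in front of the dock, right of the post.
- rack_label_end (a point): Middle of the rack's label end face (its +y end), 14 mm above the rack's underside.
- rack_tail_end (a point): Middle of the rack's other end face (its -y end), 14 mm above the underside.
- back_label (a point): Rear vertical edge of the rack at its label end (x = +14 mm, y = +100 mm of the rack), 14 mm up. When the rack is home this lies on the cold plate's face.
- back_tail (a point): Rear vertical edge of the rack at its other end (x = +14 mm, y = -100 mm of the rack), 14 mm up. When the rack is home this lies on the cold plate's face.
- pen: Bystander: white felt pen, 12 x 138 x 13 mm, lying on the bench to the right; origin at the centre of its underside, long axis y.
- objective_case: Bystander: small upright case, black cap on a cream body, 36 mm in diameter, 59 mm high; origin at the centre of its underside.
- coverslips: Bystander: small white carton, 35 x 63 x 18 mm, right of the dock; origin at the centre of its underside.
- microtube_c: Bystander: single clear microtube lying on its side near the bench's front edge, right of the rack, 20 x 42 x 14 mm; origin at the centre of its underside.
- microscope_a: The cream microscope, fixed on the bench to the right of the work, over 0.4 m tall: an obstacle that the arm has to keep clear of, on its way to the work too. Origin: on the bench, near the middle of its base. From there it reaches about 0.2 m towards the robot (eyepieces) and 0.13 m to either side (stage).

How it is judged:
By the outcome, as a careful person would: the job done as asked, in the order asked, and still so for the second after the job is handed in, with the robot touching nothing.
It also fails if it takes over 72 s, if anything falls off the work surface, if the arm or the gripper's body presses on something with over 40 N, if the wrist force passes 120 N, or if a joint passes its speed limit or range.

## Working session

There is one attempt and no reset: what is moved stays moved. The work goes in short steps, Python scripts to look and compute and a tool call to move; the robot and the scene stay as the last step left them, time stands still between calls to the robot, and variables do not carry over. Pictures are saved under pics/ and viewed, and the job is handed in when it is done.

Besides the shell and the picture viewer there is one more tool, called after "Call:" as name(argument=value, ...) on one line, values as JSON. play_rows: Moves the arm, as the interface text tells. Its arguments: {"type":"object","properties":{"commands":{"type":"array"},"force":{"type":"number"}},"required":["commands"]}

```bash
mkdir -p pics; cat > h.py <<'E'
import numpy as np, cv2
from workcell import ctrl
def save(p,n): cv2.imwrite('pics/'+n+'.png',cv2.cvtColor(p['pixels'],cv2.COLOR_RGB2BGR))
def ray(p,uv,z):
    K=np.array(p['camera_matrix']);d=np.linalg.inv(K)@np.array([uv[0],uv[1],1.])
    R=np.array(p['attitude']);
    o=np.array(p['position']);d=R@d
    return o+d*(z-o[2])/d[2]
def proj(p,X):
    K=np.array(p['camera_matrix']);R=np.array(p['attitude']);c=R.T@(np.array(X)-np.array(p['position']));c=K@c
    return c[:2]/c[2]
E
python3 - <<'E'
from h import *
s=ctrl.state();print(s,ctrl.tip_extent)
for n in ['scene','top']:
    p=ctrl.camera(n);save(p,n+'0');print(n,p['position'],p['attitude'])
    for t,z in [('dock',0),('bay_left',0),('bay_right',0),('reader_post',0),('rack',0),('rack_label_end',.014),('rack_tail_end',.014),('back_label',.014),('back_tail',.014),('pen',0),('objective_case',0),('coverslips',0),('microtube_c',0),('microscope_a',0)]:
        r=ctrl.tip_of(p,t)
        if r: print(t,round(r[0]['score'],2),np.round(r[0]['xy'],1),np.round(ray(p,r[0]['xy'],z),4))
        else: print(t,None)
E
```

```text
{'t': 0.0, 'qpos': array([-7.29253261e+01,  6.67325188e+00,  8.26347937e+01,  4.35641651e-05,
        9.07572575e+01, -2.16443383e+00]), 'qd': array([ 0.06825307, -0.03913001,  0.03873303,  0.02294142, -0.02907506,
       -0.04955427]), 'effort': array([-5.26289048e-03, -7.21269464e+01, -6.22611952e+01,  7.76097178e-02,
        2.38071213e-02, -6.25765483e-05]), 'eef_pos': array([ 0.22237241, -0.63712299,  0.23492577]), 'ee_rot': array([[ 9.44151684e-01,  3.29510981e-01, -3.33925197e-04],
       [ 3.29511148e-01, -9.44151056e-01,  1.08973978e-03],
       [ 4.38053984e-05, -1.13891173e-03, -9.99999350e-01]]), 'wrist_force': array([0.47728464, 0.2693399 , 0.20511592]), 'moment': array([0.00498455, 0.02152876, 0.02183273]), 'gripper_width': 0.09291311631832476} 0.017
scene [-0.24347184  0.42404147  0.94428299] [[-3.69754212e-01 -6.72700968e-01  6.40901889e-01]
 [-9.29129579e-01  2.67870940e-01 -2.54879159e-01]
 [-2.21534507e-04 -6.89723544e-01 -7.24072775e-01]]
dock 0.8 [202.6 214.3] [0.5851 0.2317 0.    ]
bay_left None
bay_right 0.78 [242.4 202.5] [0.586  0.1214 0.    ]
reader_post 0.5
[... 701 characters left out ...]
0.93 [204.5 179.1] [0.5793 0.2409 0.    ]
bay_left 0.73 [163.9 180.7] [0.5766 0.3558 0.    ]
bay_right 0.85 [240.9 177.2] [0.583  0.1378 0.    ]
reader_post 0.63 [185.3 199.4] [0.5226 0.2953 0.    ]
rack 0.69 [238.7 217.9] [0.468  0.1455 0.    ]
rack_label_end 0.82 [201.2 221.3] [0.4601 0.2488 0.014 ]
rack_tail_end 0.89 [277.4 210.8] [0.4855 0.0374 0.014 ]
back_label 0.81 [204.8 215. ] [0.4773 0.2388 0.014 ]
back_tail 0.91 [272.  206.4] [0.498  0.0521 0.014 ]
pen 0.52 [344.6 220.2] [ 0.4565 -0.1515  0.    ]
objective_case 0.53 [150.3 238.3] [0.4154 0.3928 0.    ]
coverslips 0.73 [289.7 156.2] [ 0.641  -0.0022  0.    ]
microtube_c 0.39 [303.9 260.8] [ 0.3462 -0.0339  0.    ]
microscope_a None
```

View pics/scene0.png

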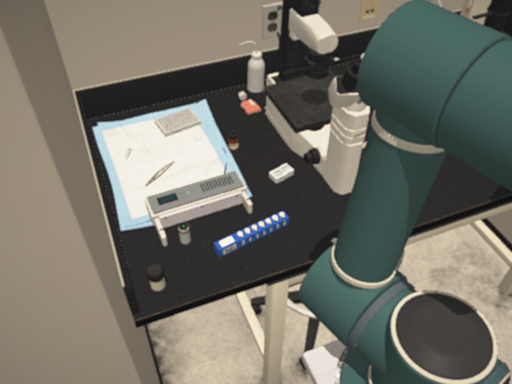

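View pics/top0.png

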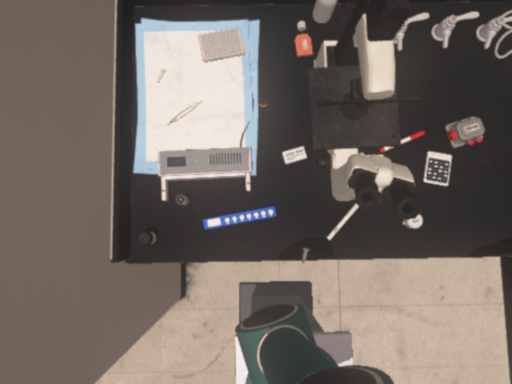

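```bash
python3 - <<'E'
import cv2
for n,(a,b,c,d) in {'scene0':(140,340,140,300),'top0':(130,330,130,280)}.items():
    i=cv2.imread(f'pics/{n}.png')[c:d,a:b]; cv2.imwrite(f'pics/{n}z.png',cv2.resize(i,None,fx=4,fy=4,interpolation=cv2.INTER_CUBIC)[:600])
E
```

```text
(no output)
```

View pics/top0z.png

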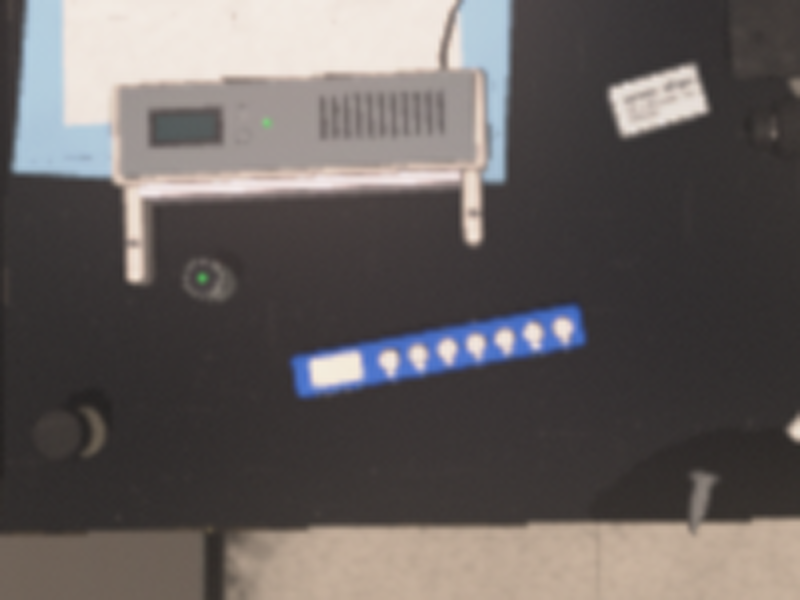

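View pics/scene0z.png

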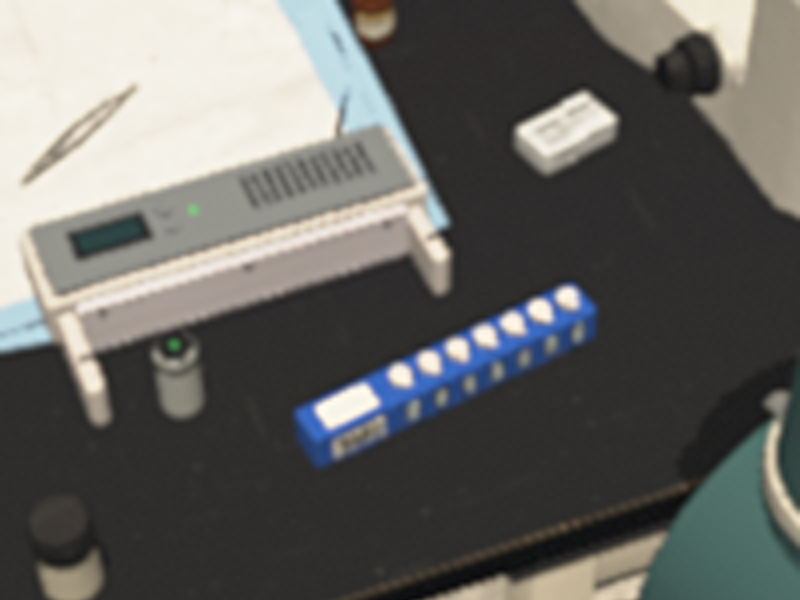

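```bash
cat >> h.py <<'E'
from scipy.optimize import minimize,least_squares
def R2(a): a=np.radians(a);return np.array([[np.cos(a),-np.sin(a)],[np.sin(a),np.cos(a)]])
def tf(pose,P):
    P=np.atleast_2d(np.array(P,float));o=P.copy();o[:,:2]=P[:,:2]@R2(pose[2]).T+pose[:2];return o
def bluemask(p):
    h=cv2.cvtColor(p['pixels'],cv2.COLOR_RGB2HSV)
    m=((h[...,0]>105)&(h[...,0]<125)&(h[...,1]>140)&(h[...,2]>60)).astype(np.uint8)
    m=cv2.morphologyEx(m,cv2.MORPH_CLOSE,np.ones((5,5)))
    n,l,st,_=cv2.connectedComponentsWithStats(m); k=1+np.argmax(st[1:,4]); return (l==k).astype(np.uint8)
S=8
def rackfit(ps,x0,box=(.014,.100,.028)):
    ms=[]
    B=np.array([[a*box[0],b*box[1],c] for a in(-1,1) for b in(-1,1) for c in(0,box[2])])
    for p in ps:
        m=bluemask(p);c=cv2.convexHull(np.argwhere(m)[:,::-1].astype(np.int32))
        ys,xs=np.where(m);o=np.array([xs.min()-6,ys.min()-6]);w=np.array([xs.max()+7,ys.max()+7])-o
        mm=cv2.resize(m[o[1]:o[1]+w[1],o[0]:o[0]+w[0]].astype(np.float32),None,fx=S,fy=S,interpolation=cv2.INTER_LINEAR)>.5
        mm=mm.astype(np.uint8);cc=cv2.convexHull(np.argwhere(mm)[:,::-1].astype(np.int32));M=np.zeros_like(mm);cv2.fillConvexPoly(M,cc,1)
        ms.append((p,o,M))
    def cost(x):
        t=0
        for p,o,M in ms:
            q=np.array([proj(p,X) for X in tf([x[0],x[1],x[2]*100],B)]);q=((q-o+.5)*S-.5)
            h=cv2.convexHull(q.astype(np.float32));I=np.zeros_like(M);cv2.fillConvexPoly(I,np.round(h*16).astype(np.int32),1,shift=4)
            t+=1-(I&M).sum()/(I|M).sum()
        return t
    x=np.array([x0[0],x0[1],x0[2]/100])
    for k in (.02,.005):
        s=np.vstack([x]+[x+np.eye(3)[i]*k for i in range(3)])
        r=minimize(cost,x,method='Nelder-Mead',options=dict(initial_simplex=s,xatol=1e-5,fatol=1e-5));x=r.x
    return [x[0],x[1],x[2]*100],r.fun
E
python3 - <<'E'
from h import *
T=ctrl.camera('top');C=ctrl.camera('scene')
print(rackfit([T],[.473,.142,7]),rackfit([C],[.473,.142,7]),rackfit([T,C],[.473,.142,7]))
z=lambda U,V,a,b:((U+.5)/4-.5+a,(V+.5)/4-.5+b)
obs=[(T,z(203,278,130,130),(-.059,.066,.054)),(T,z(137,284,130,130),(-.058,.116,.034)),(T,z(474,245,130,130),(-.042,-.116,.034)),
(C,z(176,345,140,140),(-.059,.066,.054))]
for nm,ob in [('T',obs[:3]),('all',obs)]:
    f=lambda x:np.concatenate([proj(p,tf([x[0],x[1],x[2]*100],[X])[0])-uv for p,uv,X in ob])
    r=least_squares(f,[.58,.24,.02]);print(nm,r.x*[1,1,100],np.round(r.fun,2))
x=r.x*[1,1,100]
# overlay
L=[[(0,-.11,0),(0,.11,0)],[(0,-.11,.041),(0,.11,.041)],[(0,.11,.034),(-.058,.11,.034),(-.058,.122,.034),(0,.122,.034)],[(0,-.11,.034),(-.042,-.11,.034),(-.042,-.122,.034),(0,-.122,.034)],[(0,.128,.052),(0,-.128,.052)],
[(-.059+.013*np.cos(a),.066+.013*np.sin(a),.054) for a in np.linspace(0,6.3,20)]]
for n,p,(a,b,c,d) in [('s',C,(140,340,140,290)),('t',T,(130,330,130,280))]:
    i=cv2.cvtColor(cv2.resize(p['pixels'][c:d,a:b],None,fx=4,fy=4,interpolation=cv2.INTER_CUBIC),cv2.COLOR_RGB2BGR)
    for l in L:
        q=np.array([(proj(p,X)-[a,c]+.5)*4-.5 for X in tf(x,l)]);cv2.polylines(i,[np.round(q).astype(int)],False,(0,0,255),1)
    cv2.imwrite(f'pics/ov_{n}.png',i)
E
```

```text
([np.float64(0.46960267920214926), np.float64(0.14317645986326613), np.float64(9.890668261061055)], np.float64(0.13442144066028328)) ([np.float64(0.46892361920400916), np.float64(0.1433938401630589), np.float64(7.875250292527102)], np.float64(0.24857740180264998)) ([np.float64(0.46961474414170956), np.float64(0.14307703370049124), np.float64(9.685033880472012)], np.float64(0.3859235376411039))
T [0.57955133 0.23410758 1.59182457] [ 0.13  0.31 -0.33 -0.23  0.2  -0.09]
all [0.57960307 0.23337735 1.61378133] [ 0.41  0.29 -0.05 -0.24  0.47 -0.13 -0.66  0.33]
```

View pics/ov_t.png

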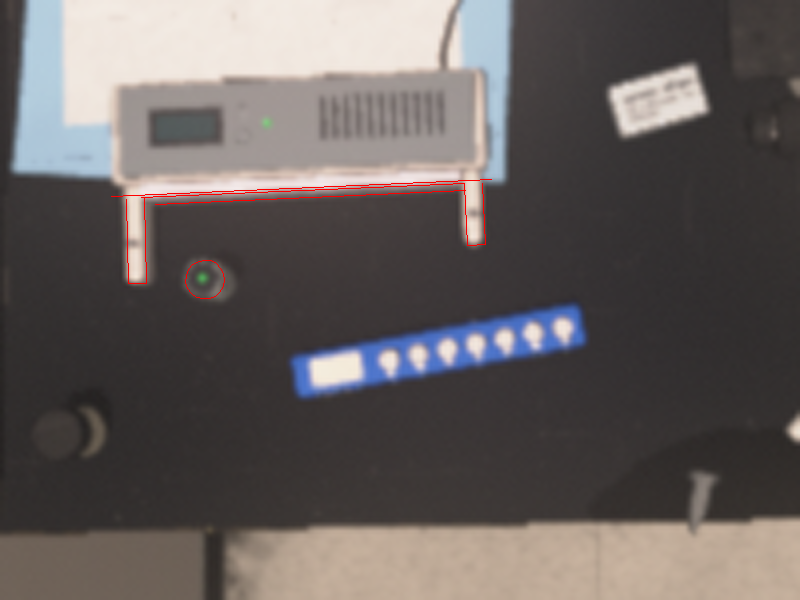

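View pics/ov_s.png

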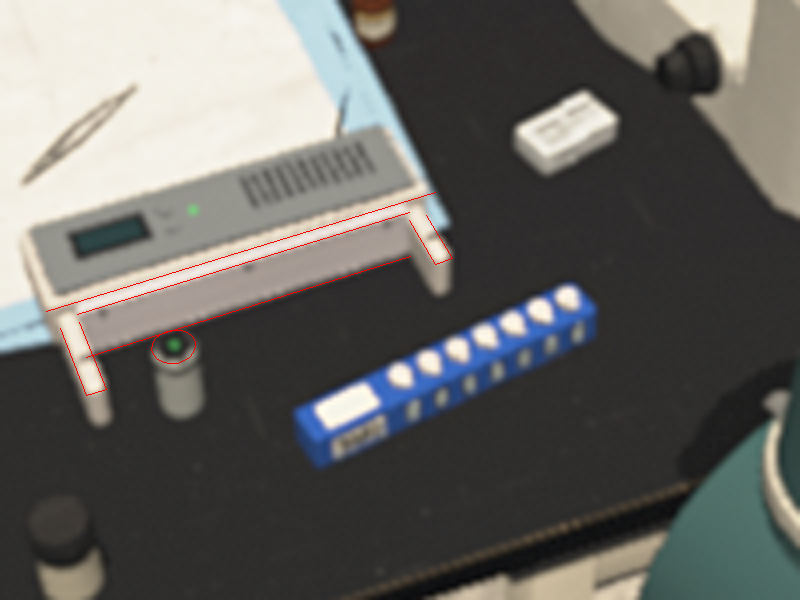

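Call:
play_rows(commands=[[100,0.16,-0.92,0,0,0,0],[100,0.16,-0.92,0,0,0,0],[100,0.16,-0.92,0,0,0,0],[100,0.16,-0.92,0,0,0,0],[100,0.16,-0.92,0,0,0,0]])

```text
t: 2.1
eef_pos: [0.191, -0.4497, 0.2327]
ee_rot: [[0.945, 0.328, -0.001], [0.328, -0.945, 0.003], [0.0, -0.003, -1.0]]
wrist_force: [0.2, -0.7, 1.4]
gripper_width: 0.093
```

Call:
play_rows(commands=[[100,0.1,-0.9,0,0,0,0],[100,0.1,-0.9,0,0,0,0.3],[100,0.75,-0.6,0,0,0,0.3],[100,0.75,-0.6,0,0,0,0.3],[100,0.75,-0.6,0,0,0,0.3]])

```text
t: 2.6
eef_pos: [0.2403, -0.2789, 0.2336]
ee_rot: [[0.98, 0.198, 0.001], [0.198, -0.98, -0.0], [0.001, 0.0, -1.0]]
wrist_force: [0.7, -0.2, -0.9]
gripper_width: 0.093
```

Call:
play_rows(commands=[[100,0.75,-0.6,0,0,0,0],[100,0.75,-0.6,0,0,0,0],[100,0.75,-0.6,0,0,0,0],[100,0.5,-0.8,0,0,0,0],[100,0,-0.9,0,0,0,0]])

```text
t: 3.1
eef_pos: [0.3241, -0.1129, 0.2345]
ee_rot: [[0.981, 0.195, 0.004], [0.195, -0.981, -0.003], [0.003, 0.003, -1.0]]
wrist_force: [0.6, -0.5, -0.2]
gripper_width: 0.0927
```

Call:
play_rows(commands=[[100,0.4,-0.9,0,0,0,0.1],[100,0.4,-0.9,0,0,0,0.1],[100,0.5,-0.9,0.3,0,0,0.1],[100,0.5,-0.9,0.6,0,0,0],[100,0.5,-0.9,0.6,0,0,0]])

```text
t: 3.6
eef_pos: [0.3839, 0.0883, 0.1779]
ee_rot: [[0.987, 0.162, 0.016], [0.162, -0.987, -0.003], [0.015, 0.006, -1.0]]
wrist_force: [0.6, -1.8, -0.8]
gripper_width: 0.0934
```

Call:
play_rows(commands=[[100,0.5,-0.9,0.6,0,0,0],[100,0.5,-0.8,0.6,0,0,0],[100,0,0,0.3,0,0,0]])

```text
t: 3.9
eef_pos: [0.4135, 0.1691, 0.115]
ee_rot: [[0.986, 0.167, 0.017], [0.167, -0.986, -0.002], [0.016, 0.005, -1.0]]
wrist_force: [-0.3, -0.5, 0.0]
gripper_width: 0.0928
```

```bash
cat >> h.py <<'E'
D=np.array([.5796,.2337,1.6])
def dk(xy): return (np.array(xy[:2])-D[:2])@R2(D[2])
def info(x0=None,pics=('top',),name=None):
    s=ctrl.state();R=np.array(s['ee_rot']);print('t',round(s['t'],2),'tcp w',np.round(s['eef_pos'],4),'dock',np.round(dk(s['eef_pos'])*1000,1),'yaw',round(np.degrees(np.arctan2(R[1,0],R[0,0])),2),'F',np.round(s['wrist_force'],1))
    ps=[ctrl.camera(n) for n in pics]
    if x0:
        r,c=rackfit(ps,x0);print('rack w',np.round(r,4),'cost',round(c,3),'dock',np.round(dk(r)*1000,1),'yaw',round(r[2]-D[2],2))
        B=np.array([[.014,.1,0],[.014,-.1,0],[-.014,.1,0],[-.014,-.1,0]]);print('corners BL BT FL FT',[np.round(dk(c)*1000,1).tolist() for c in tf(r,B)])
        q=(np.array(s['eef_pos'][:2])-r[:2])@R2(r[2]);print('tcp in rack',np.round(q*1000,1))
    if name:
        for n,p in zip(pics,ps):
            v=cv2.resize(p['pixels'][130:280,130:330] if n=='top' else p['pixels'][130:290,130:340] if n=='scene' else p['pixels'],None,fx=4 if n!='wrist' else 1.5,fy=4 if n!='wrist' else 1.5,interpolation=cv2.INTER_CUBIC)[:600,:800];save(dict(pixels=v),name+n)
E
python3 - <<'E'
from h import *
info([.4695,.143,9.5],('top','scene'),'a')
E
```

```text
t 3.9 tcp w [0.4135 0.1691 0.115 ] dock [-167.8  -60. ] yaw 9.61 F [-0.3 -0.5  0. ]
rack w [0.4692 0.1426 9.8094] cost 0.729 dock [-112.9  -87.9] yaw 8.21
corners BL BT FL FT [[-113.3, 13.0], [-84.7, -184.9], [-141.0, 9.0], [-112.4, -188.9]]
tcp in rack [-50.4  35.5]
```

View pics/atop.png

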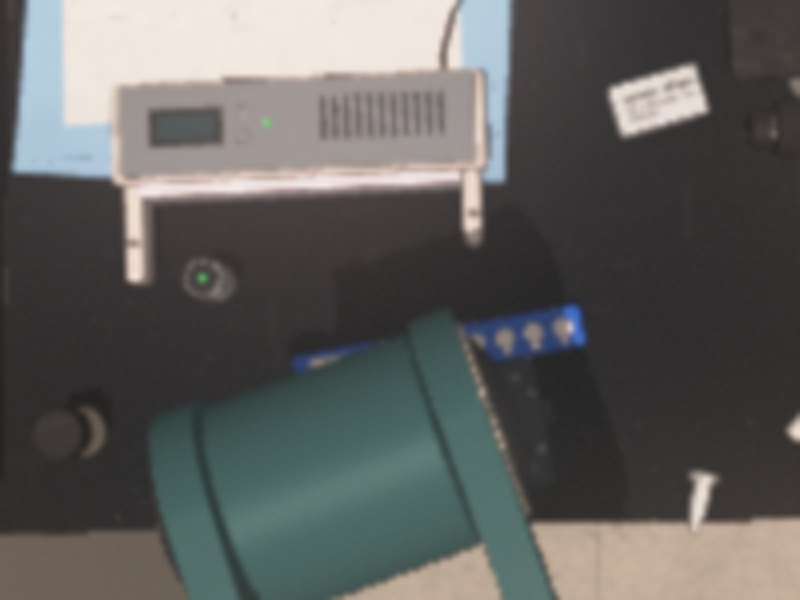

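View pics/ascene.png

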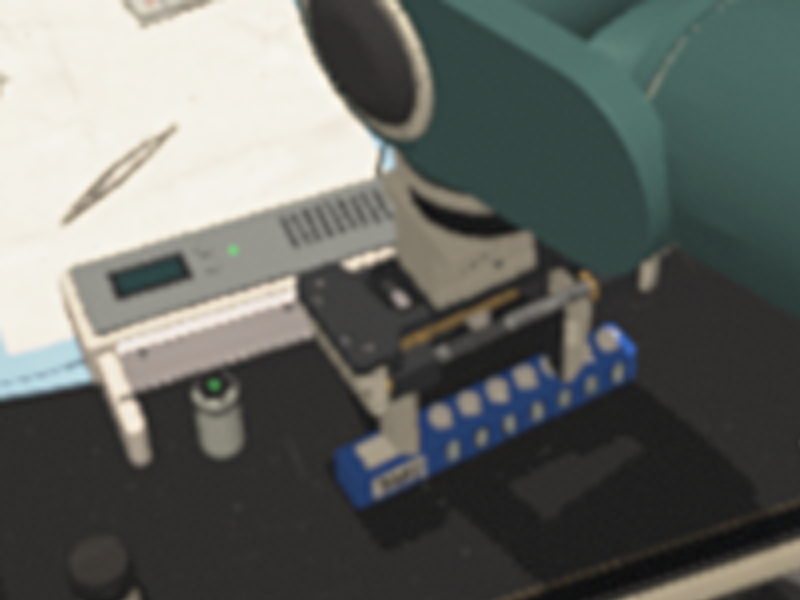

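Call:
play_rows(commands=[[100,0,0.2,0.7,0,-0.16,0],[100,0,0,0.8,0,0,0],[100,0,0,0.5,0,0,0],[100,0,0,0.1,0,0,0]])

```text
t: 4.4
eef_pos: [0.4166, 0.1547, 0.035]
ee_rot: [[0.987, 0.162, 0.007], [0.162, -0.987, -0.004], [0.006, 0.005, -1.0]]
wrist_force: [0.3, 0.1, -0.5]
gripper_width: 0.0928
```

```bash
python3 - <<'E'
from h import *
info([.4695,.143,9.5],('scene','wrist'),None) if 0 else None
s=ctrl.state();p=ctrl.camera('wrist');print(s['eef_pos'],p['tool_from_camera'],p['camera_matrix']);save(p,'w1')
E
```

```text
[0.41656916 0.15467154 0.03501906] [[ 8.41536611e-04 -9.62407500e-01 -2.71608349e-01  7.55527539e-02]
 [ 9.99999528e-01  9.42028846e-04 -2.39607558e-04  3.43802222e-04]
 [ 4.86463010e-04 -2.71608019e-01  9.62407838e-01 -1.49856267e-01]
 [ 0.00000000e+00  0.00000000e+00  0.00000000e+00  1.00000000e+00]] [[325.15947294   0.         253.41913878]
 [  0.         325.15947294 188.89132956]
 [  0.           0.           1.        ]]
```

View pics/w1.png

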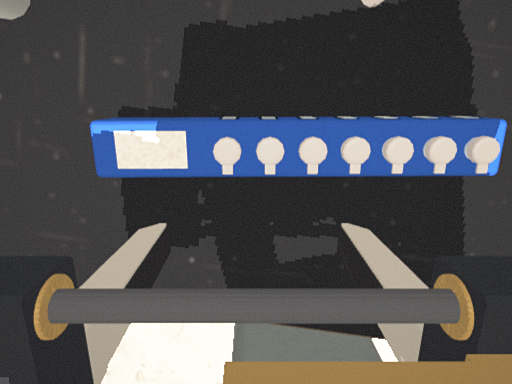

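```bash
cat >> h.py <<'E'
def cam(n):
    if n!='wrist': return ctrl.camera(n)
    s=ctrl.state();p=dict(ctrl.camera(n));T=np.array(p['tool_from_camera']);R=np.array(s['ee_rot'])
    p['attitude']=R@T[:3,:3];p['position']=np.array(s['eef_pos'])+R@T[:3,3];return p
class _C: pass
_o=ctrl
ctrl=_C();ctrl.state=_o.state;ctrl.camera=cam;ctrl.tip_of=_o.tip_of;ctrl.find_in=_o.find_in;ctrl.finish_job=_o.finish_job
_oc=_o.camera
def cam(n):
    if n!='wrist': return _oc(n)
    s=_o.state();p=dict(_oc(n));T=np.array(p['tool_from_camera']);R=np.array(s['ee_rot'])
    p['attitude']=R@T[:3,:3];p['position']=np.array(s['eef_pos'])+R@T[:3,3];return p
ctrl.camera=cam
E
python3 - <<'E'
from h import *
info([.4695,.143,9.5],('wrist',))
info([.4695,.143,9.5],('scene',))
E
```

```text
t 4.45 tcp w [0.4168 0.1548 0.0356] dock [-164.9  -74.3] yaw 9.33 F [ 0.  -0.1 -1.1]
rack w [0.471  0.1411 9.4941] cost 0.012 dock [-111.1  -89.6] yaw 7.89
corners BL BT FL FT [[-111.0, 11.4], [-83.5, -186.7], [-138.7, 7.6], [-111.3, -190.6]]
tcp in rack [-51.2  22.5]
t 4.5 tcp w [0.4173 0.1552 0.0366] dock [-164.4  -74. ] yaw 9.34 F [ 0.5 -0.3 -0.1]
rack w [0.47   0.1396 9.3586] cost 0.564 dock [-112.2  -91. ] yaw 7.76
corners BL BT FL FT [[-111.8, 10.0], [-84.8, -188.2], [-139.6, 6.2], [-112.6, -191.9]]
tcp in rack [-49.5  23.9]
```

Call:
play_rows(commands=[[100,0.2,-0.05,0.18,0,-0.06,0],[100,0.1,-0.05,0.05,0,0,0]])

```text
t: 4.75
eef_pos: [0.4306, 0.1613, 0.0318]
ee_rot: [[0.987, 0.162, 0.008], [0.162, -0.987, -0.003], [0.007, 0.004, -1.0]]
wrist_force: [-0.5, 0.3, 0.2]
gripper_width: 0.0928
```

Call:
play_rows(commands=[[100,0.1,0,0.18,0,-0.07,0],[100,0.1,0,0.08,0,0,0],[100,0.08,0,0.0,0,0,0],[100,0.08,0,0,0,0,0]])

```text
t: 5.15
eef_pos: [0.4468, 0.1641, 0.0231]
ee_rot: [[0.987, 0.162, 0.003], [0.162, -0.987, -0.004], [0.002, 0.004, -1.0]]
wrist_force: [-3.0, -0.3, 2.3]
gripper_width: 0.0929
```

Call:
play_rows(commands=[[100,0.12,-0.01,0.02,0,0,0.25],[100,0.12,-0.01,0.02,0,0,0.25],[100,0.12,-0.01,0.02,0,0,0.25]])

```text
t: 5.45
eef_pos: [0.4618, 0.1674, 0.0209]
ee_rot: [[0.997, 0.078, 0.002], [0.078, -0.997, -0.004], [0.002, 0.004, -1.0]]
wrist_force: [-2.9, -0.7, 1.8]
gripper_width: 0.0928
```

```bash
python3 - <<'E'
from h import *
info([.4695,.143,9.5],('wrist',),'b')
E
```

```text
t 5.45 tcp w [0.4618 0.1674 0.0209] dock [-119.6  -63. ] yaw 4.48 F [-2.9 -0.7  1.8]
rack w [0.4874 0.1426 4.4431] cost 0.034 dock [-94.7 -88.5] yaw 2.84
corners BL BT FL FT [[-85.7, 12.1], [-75.8, -187.7], [-113.6, 10.7], [-103.7, -189.1]]
tcp in rack [-23.6  26.7]
```

View pics/bwrist.png

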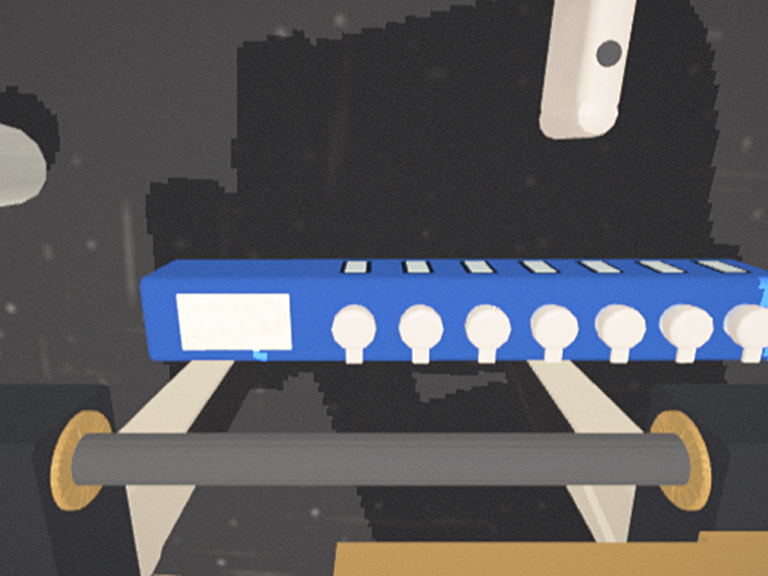

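Call:
play_rows(commands=[[100,0.08,-0.01,-0.04,0,0,0.25],[100,0.08,-0.01,-0.02,0,0,0.25],[100,0.08,-0.01,0,0,0,0.25],[100,0.08,-0.01,0,0,0,0.25],[100,0.08,-0.01,0,0,0,0.25]])

```text
t: 6.0
eef_pos: [0.4795, 0.17, 0.0232]
ee_rot: [[0.998, -0.066, 0.003], [-0.066, -0.998, -0.004], [0.003, 0.003, -1.0]]
wrist_force: [-0.5, -0.3, -0.7]
gripper_width: 0.0929
```

```bash
python3 - <<'E'
from h import *
info([.50,.1426,-3],('wrist',),'c')
E
```

```text
t 6.0 tcp w [0.4795 0.17   0.0232] dock [-101.8  -60.8] yaw -3.76 F [-0.5 -0.3 -0.7]
rack w [ 0.501   0.1422 -3.7837] cost 0.032 dock [-81.1 -89.3] yaw -5.38
corners BL BT FL FT [[-57.8, 8.9], [-76.5, -190.2], [-85.6, 11.6], [-104.4, -187.5]]
tcp in rack [-23.3  26.4]
```

Call:
play_rows(commands=[[100,0.09,-0.01,0,0,0,0.25],[100,0.09,-0.01,0,0,0,0.25],[100,0.09,-0.01,0,0,0,0.25],[100,0.09,-0.01,0,0,0,0.25],[100,0.09,-0.01,0,0,0,0.25]])

```text
t: 6.55
eef_pos: [0.4993, 0.1698, 0.0233]
ee_rot: [[0.978, -0.207, 0.003], [-0.207, -0.978, -0.003], [0.003, 0.003, -1.0]]
wrist_force: [-0.7, 0.5, 0.4]
gripper_width: 0.0929
```

Call:
play_rows(commands=[[100,0.05,0,0,0,0,0.15],[100,0,0,0,0,0,0]])

```text
t: 6.75
eef_pos: [0.5019, 0.1694, 0.0233]
ee_rot: [[0.974, -0.226, 0.003], [-0.226, -0.974, -0.003], [0.003, 0.003, -1.0]]
wrist_force: [-0.7, 0.1, -0.3]
gripper_width: 0.0928
```

```bash
python3 - <<'E'
from h import *
info([.515,.1426,-12],('wrist',),'d')
E
```

```text
t 6.75 tcp w [0.5019 0.1694 0.0233] dock [-79.4 -62.2] yaw -13.05 F [-0.7  0.1 -0.3]
rack w [  0.5189   0.1384 -13.0617] cost 0.03 dock [-63.3 -93.5] yaw -14.66
corners BL BT FL FT [[-24.5, -0.3], [-75.1, -193.8], [-51.6, 6.7], [-102.2, -186.7]]
tcp in rack [-23.5  26.3]
```

View pics/dwrist.png

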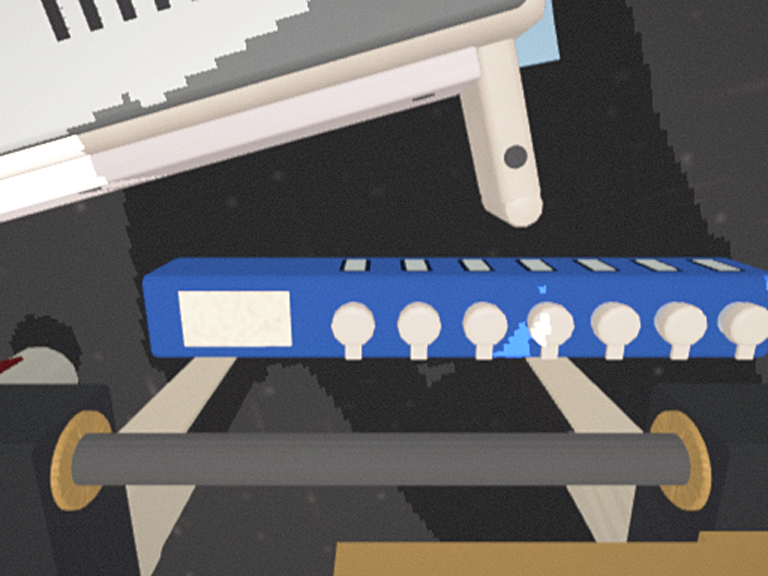

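```bash
python3 - <<'E'
from h import *
for n in ('top','scene'):
    p=ctrl.camera(n);save(p,n+'1')
    L=[(332,152),(332,195),(345,200),(360,150),(392,213),(415,215),(325,160)] if n=='top' else [(345,192),(332,185),(332,95),(308,157),(360,165)]
    for uv in L: print(n,uv,*[np.round(ray(p,uv,z)[:2],3) for z in (0,.1,.2,.3,.4)])
i=cv2.imread('pics/scene0.png')[60:210,260:400];cv2.imwrite('pics/ms.png',cv2.resize(i,None,fx=4,fy=4,interpolation=cv2.INTER_CUBIC))
i=cv2.imread('pics/top0.png')[80:230,290:440];cv2.imwrite('pics/mt.png',cv2.resize(i,None,fx=4,fy=4,interpolation=cv2.INTER_CUBIC))
E
```

```text
top (332, 152) [ 0.651 -0.123] [ 0.632 -0.101] [ 0.612 -0.08 ] [ 0.593 -0.058] [ 0.573 -0.036]
top (332, 195) [ 0.528 -0.119] [ 0.52  -0.097] [ 0.512 -0.076] [ 0.505 -0.055] [ 0.497 -0.033]
top (345, 200) [ 0.513 -0.155] [ 0.507 -0.13 ] [ 0.5   -0.105] [ 0.494 -0.08 ] [ 0.488 -0.056]
top (360, 150) [ 0.656 -0.204] [ 0.636 -0.174] [ 0.616 -0.145] [ 0.596 -0.115] [ 0.576 -0.086]
top (392, 213) [ 0.474 -0.286] [ 0.472 -0.248] [ 0.469 -0.211] [ 0.466 -0.174] [ 0.464 -0.137]
top (415, 215) [ 0.468 -0.35 ] [ 0.466 -0.307] [ 0.464 -0.263] [ 0.461 -0.22 ] [ 0.459 -0.177]
top (325, 160) [ 0.628 -0.103] [ 0.611 -0.083] [ 0.594 -0.063] [ 0.576 -0.043] [ 0.559 -0.023]
scene (345, 192) [ 0.52  -0.149] [ 0.439 -0.088] [ 0.358 -0.028] [0.277 0.033] [0.197 0.094]
scene (332, 185) [ 0.557 -0.129] [ 0.472 -0.071] [ 0.387 -0.012] [0.302 0.046] [0.218 0.105]
scene (332, 95) [ 0.933 -0.331] [ 0.809 -0.251] [ 0.684 -0.171] [ 0.559 -0.091] [ 0.435 -0.011]
scene (308, 157) [ 0.684 -0.119] [ 0.586 -0.062] [ 0.488 -0.004] [0.389 0.053] [0.291 0.111]
scene (360, 165) [ 0.599 -0.242] [ 0.509 -0.171] [ 0.42  -0.101] [ 0.331 -0.03 ] [0.242 0.04 ]
```

View pics/ms.png

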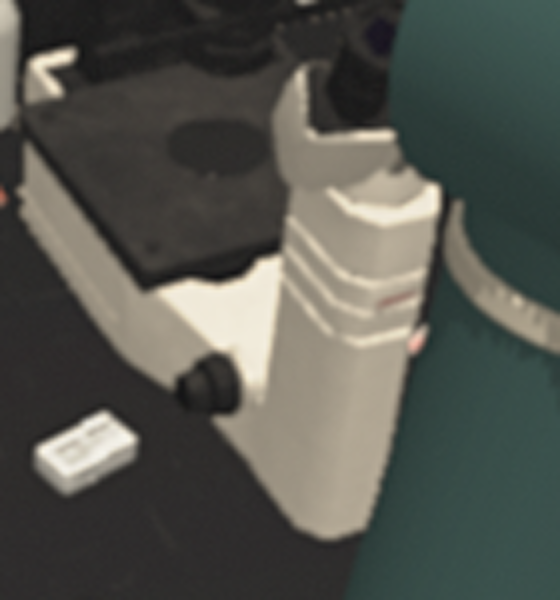

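View pics/mt.png

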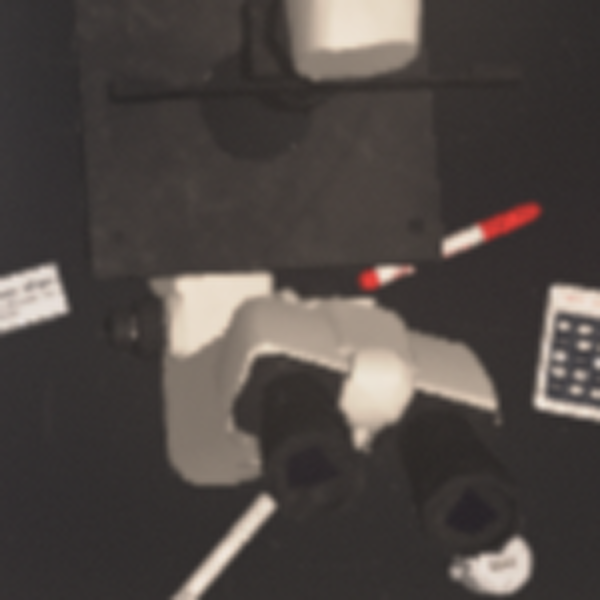

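View pics/top1.png

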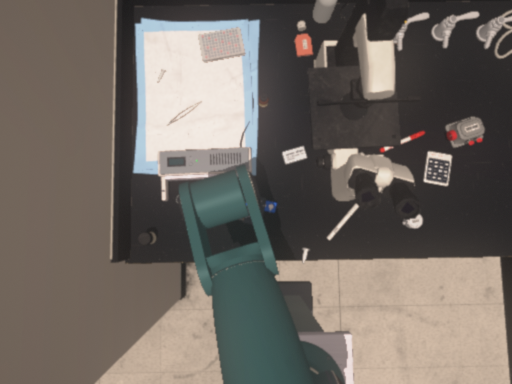

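Call:
play_rows(commands=[[100,-0.6,0,0,0,0,0],[100,-0.1,0.2,-0.8,0,0,0],[0,0,0.9,-0.7,0,0,0],[0,0,0.95,0,0,0,0],[0,0,0.95,0,0,0,0]])

```text
t: 7.4
eef_pos: [0.4455, 0.0588, 0.0856]
ee_rot: [[0.976, -0.217, 0.003], [-0.217, -0.976, -0.004], [0.004, 0.003, -1.0]]
wrist_force: [0.6, -0.1, 0.1]
gripper_width: 0.0734
```

Call:
play_rows(commands=[[0,0.3,0.8,0,0,0,0],[0,0.6,0.1,0,0,0,0],[0,0.2,0,0,0,0,0]])

```text
t: 7.7
eef_pos: [0.48, 0.0092, 0.0877]
ee_rot: [[0.976, -0.219, 0.008], [-0.219, -0.976, -0.005], [0.009, 0.003, -1.0]]
wrist_force: [-0.7, -0.2, 0.3]
gripper_width: 0.0495
```

```bash
python3 - <<'E'
from h import *
info([.519,.1384,-13],('wrist',),'e')
E
```

```text
t 7.7 tcp w [0.48   0.0092 0.0877] dock [-105.8 -221.7] yaw -12.67 F [-0.7 -0.2  0.3]Traceback (most recent call last):
  File "<stdin>", line 2, in <module>
  File "h.py", line 49, in info
    r,c=rackfit(ps,x0);print('rack w',np.round(r,4),'cost',round(c,3),'dock',np.round(dk(r)*1000,1),'yaw',round(r[2]-D[2],2))
        ~~~~~~~^^^^^^^
  File "h.py", line 28, in rackfit
    mm=cv2.resize(m[o[1]:o[1]+w[1],o[0]:o[0]+w[0]].astype(np.float32),None,fx=S,fy=S,interpolation=cv2.INTER_LINEAR)>.5
       ~~~~~~~~~~^^^^^^^^^^^^^^^^^^^^^^^^^^^^^^^^^^^^^^^^^^^^^^^^^^^^^^^^^^^^^^^^^^^^^^^^^^^^^^^^^^^^^^^^^^^^^^^^^^^
cv2.error: OpenCV(4.12.0) /io/opencv/modules/imgproc/src/resize.cpp:4208: error: (-215:Assertion failed) !ssize.empty() in function 'resize'
```

```bash
python3 - <<'E'
s=open('h.py').read()
s=s.replace("o=np.array([xs.min()-6,ys.min()-6]);w=np.array([xs.max()+7,ys.max()+7])-o","o=np.array([max(xs.min()-6,0),max(ys.min()-6,0)]);w=np.array([min(xs.max()+7,512),min(ys.max()+7,384)])-o")
open('h.py','w').write(s)
E
python3 - <<'E'
from h import *
info([.519,.1384,-13],('wrist','scene'),'e')
E
```

```text
t 7.75 tcp w [0.4802 0.0095 0.0876] dock [-105.6 -221.3] yaw -12.65 F [-0.9 -0.6 -0.2]
rack w [  0.5188   0.1393 -13.0264] cost 0.141 dock [-63.4 -92.7] yaw -14.63
corners BL BT FL FT [[-24.6, 0.5], [-75.1, -193.0], [-51.7, 7.6], [-102.2, -185.9]]
tcp in rack [  -8.4 -135.1]
```

View pics/ewrist.png

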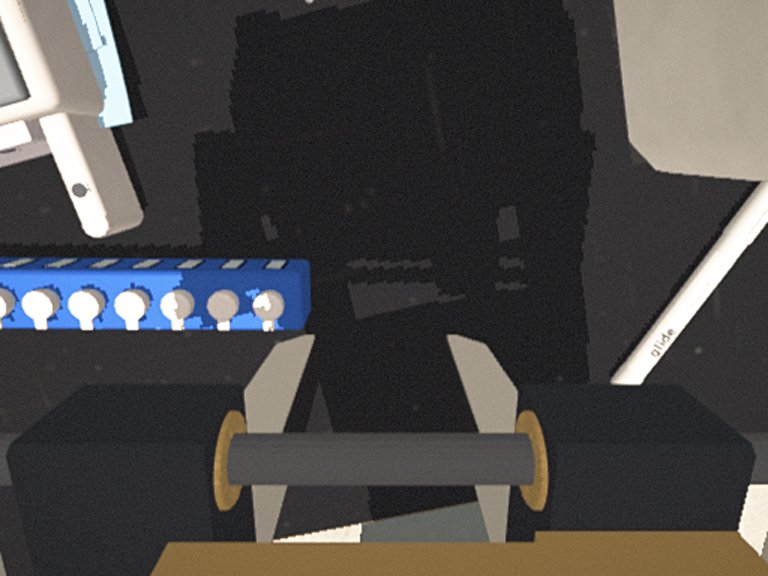

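View pics/escene.png

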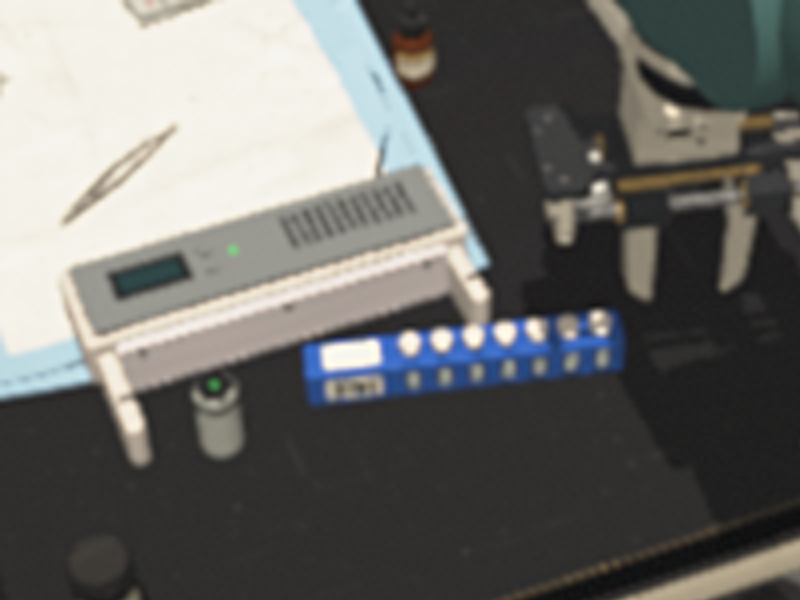

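Call:
play_rows(commands=[[0,0.2,0,0,0,-0.08,0.08],[0,0.05,0,0.4,0,0,0],[0,0,0,0.6,0,0,0],[0,0,0,0.5,0,0,0],[0,0,0,0.2,0,0,0]])

```text
t: 8.35
eef_pos: [0.4885, 0.0112, 0.0167]
ee_rot: [[0.975, -0.222, -0.002], [-0.222, -0.975, -0.003], [-0.002, 0.003, -1.0]]
wrist_force: [-66.4, -4.7, 134.3]
gripper_width: 0.0016
```

```bash
python3 - <<'E'
from h import *
info([.519,.1384,-13],('wrist','scene'),'f')
E
```

```text
t 8.35 tcp w [0.4885 0.0112 0.0167] dock [ -97.3 -219.9] yaw -12.84 F [-66.4  -4.7 134.3]
rack w [  0.5189   0.1393 -13.2639] cost 0.409 dock [-63.3 -92.7] yaw -14.86
corners BL BT FL FT [[-24.1, 0.4], [-75.4, -192.9], [-51.2, 7.6], [-102.5, -185.7]]
tcp in rack [  -0.2 -131.7]
```

View pics/fwrist.png

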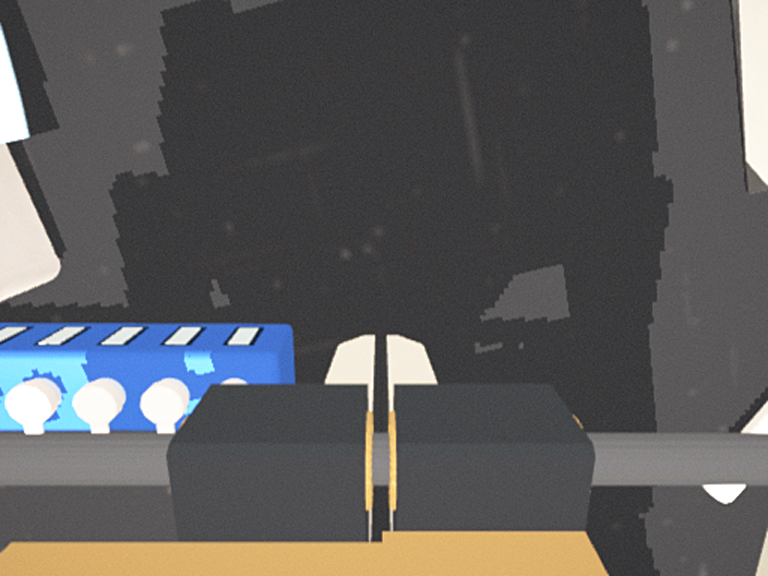

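The last descent went about 4 mm too deep and pressed the fingertips on the bench. The wrist force read about 134 N in z, which is over the 120 N limit. I'm lifting off now.

Call:
play_rows(commands=[[0,0,0,-0.2,0,0,0],[0,0,0,0,0,0,0]])

```text
t: 8.65
eef_pos: [0.4886, 0.0119, 0.025]
ee_rot: [[0.975, -0.221, -0.002], [-0.221, -0.975, -0.003], [-0.002, 0.003, -1.0]]
wrist_force: [-0.5, 0.2, 0.4]
gripper_width: 0.0004
```

```bash
python3 - <<'E'
from h import *
info([.519,.1384,-13],('scene',),'g')
s=ctrl.state();print(s['ee_rot'],s['gripper_width'])
E
```

```text
t 8.65 tcp w [0.4886 0.0119 0.025 ] dock [ -97.1 -219.2] yaw -12.79 F [-0.5  0.2  0.4]
rack w [  0.5187   0.1386 -13.8061] cost 0.14 dock [-63.5 -93.4] yaw -15.41
corners BL BT FL FT [[-23.4, -0.7], [-76.6, -193.5], [-50.4, 6.7], [-103.6, -186.1]]
tcp in rack [   1.  -130.2]
[[ 0.97519215 -0.22134195 -0.00283096]
 [-0.22134912 -0.97519135 -0.00253042]
 [-0.00220064  0.00309428 -0.99999279]] 0.00073717158048336
```

Call:
play_rows(commands=[[0,0,-0.15,0,0,0,0],[0,0,-0.15,0,0,0,0],[0,0,-0.15,0,0,0,0],[0,0,-0.15,0,0,0,0],[0,0,-0.15,0,0,0,0]])

```text
t: 9.2
eef_pos: [0.4952, 0.0432, 0.0238]
ee_rot: [[0.975, -0.222, -0.003], [-0.222, -0.975, -0.003], [-0.002, 0.004, -1.0]]
wrist_force: [-0.7, -2.2, 1.5]
gripper_width: 0.0006
```

```bash
python3 - <<'E'
from h import *
info([.523,.1534,-13],('scene','wrist'),'g2')
E
```

```text
t 9.2 tcp w [0.4952 0.0432 0.0238] dock [ -89.7 -188.1] yaw -12.81 F [-0.7 -2.2  1.5]
rack w [  0.5227   0.1571 -13.4776] cost 0.381 dock [-59. -75.] yaw -15.08
corners BL BT FL FT [[-19.5, 17.9], [-71.5, -175.2], [-46.5, 25.2], [-98.5, -167.9]]
tcp in rack [  -0.2 -117.2]
```

View pics/g2scene.png

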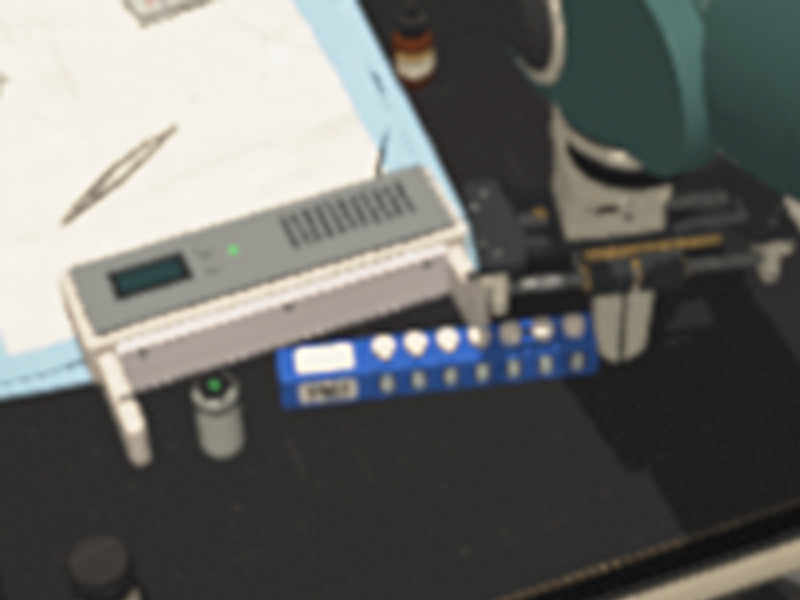

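Call:
play_rows(commands=[[0,0.03,-0.15,0,0,0,-0.08],[0,0.03,-0.15,0,0,0,-0.08],[0,0.02,-0.15,-0.01,0,0,-0.08],[0,0.02,-0.15,-0.01,0,0,-0.05],[0,0,-0.15,-0.01,0,0,-0.05]])

```text
t: 9.8
eef_pos: [0.5058, 0.0739, 0.0244]
ee_rot: [[0.983, -0.184, -0.004], [-0.184, -0.983, -0.003], [-0.003, 0.004, -1.0]]
wrist_force: [-0.5, -1.3, -1.1]
gripper_width: 0.0006
```

```bash
python3 - <<'E'
from h import *
info([.528,.187,-13],('scene',),'g3')
E
```

```text
t 9.8 tcp w [0.5058 0.0739 0.0244] dock [ -78.3 -157.7] yaw -10.59 F [-0.5 -1.3 -1.1]
rack w [  0.5295   0.1887 -12.1133] cost 0.133 dock [-51.4 -43.6] yaw -13.71
corners BL BT FL FT [[-14.1, 50.2], [-61.5, -144.1], [-41.3, 56.9], [-88.7, -137.4]]
tcp in rack [   0.9 -117.2]
```

Call:
play_rows(commands=[[0,0,-0.15,0,0,0,0.08],[0,0,-0.15,0,0,0,0.08],[0,0,-0.15,0,0,0,0.05],[0,0,-0.15,0,0,0,0]])

```text
t: 10.25
eef_pos: [0.5108, 0.0998, 0.0245]
ee_rot: [[0.978, -0.207, -0.004], [-0.207, -0.978, -0.003], [-0.003, 0.003, -1.0]]
wrist_force: [-0.9, -1.3, 0.5]
gripper_width: 0.0006
```

```bash
python3 - <<'E'
from h import *
info([.535,.212,-12],('scene',),'g4')
E
```

```text
t 10.25 tcp w [0.5108 0.0998 0.0245] dock [ -72.5 -131.9] yaw -11.96 F [-0.9 -1.3  0.5]
rack w [  0.5349   0.2139 -11.883 ] cost 0.141 dock [-45.2 -18.5] yaw -13.48
corners BL BT FL FT [[-8.3, 75.5], [-54.9, -119.0], [-35.5, 82.0], [-82.1, -112.5]]
tcp in rack [-1.000e-01 -1.167e+02]
```

View pics/g4scene.png

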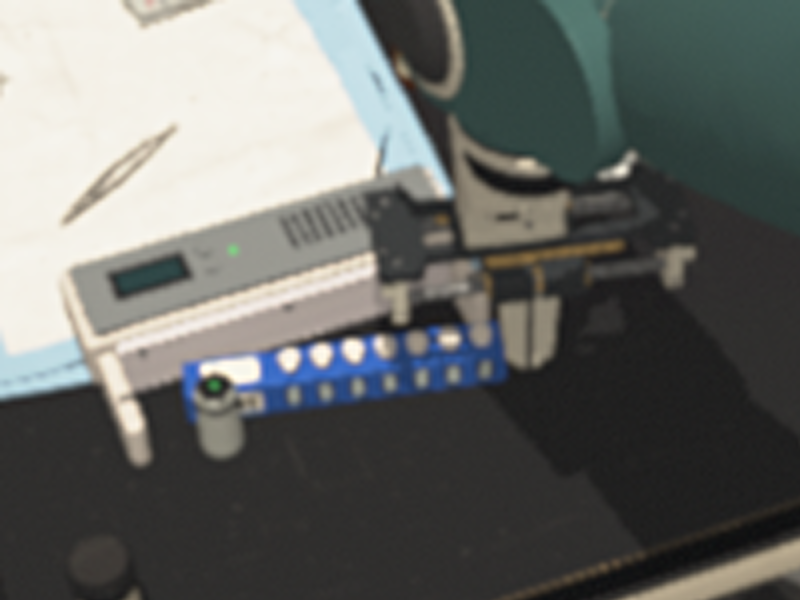

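Call:
play_rows(commands=[[0,0,-0.14,0,0,0,0],[0,0,-0.14,0,0,0,0],[0,0,-0.12,0,0,0,0],[0,0,-0.06,0,0,0,0],[0,0,0,0,0,0,0]])

```text
t: 10.8
eef_pos: [0.5152, 0.1203, 0.0245]
ee_rot: [[0.979, -0.206, -0.004], [-0.206, -0.979, -0.002], [-0.003, 0.003, -1.0]]
wrist_force: [-0.5, -2.2, 1.1]
gripper_width: 0.0007
```

```bash
python3 - <<'E'
from h import *
info([.538,.23,-12],('scene',),'g5')
E
```

```text
t 10.8 tcp w [0.5152 0.1203 0.0245] dock [ -67.5 -111.5] yaw -11.9 F [-0.5 -2.2  1.1]
rack w [  0.5395   0.2347 -12.0842] cost 0.149 dock [-40.1   2.1] yaw -13.68
corners BL BT FL FT [[-2.8, 95.9], [-50.2, -98.4], [-30.0, 102.6], [-77.4, -91.8]]
tcp in rack [   0.2 -116.9]
```

View pics/g5scene.png

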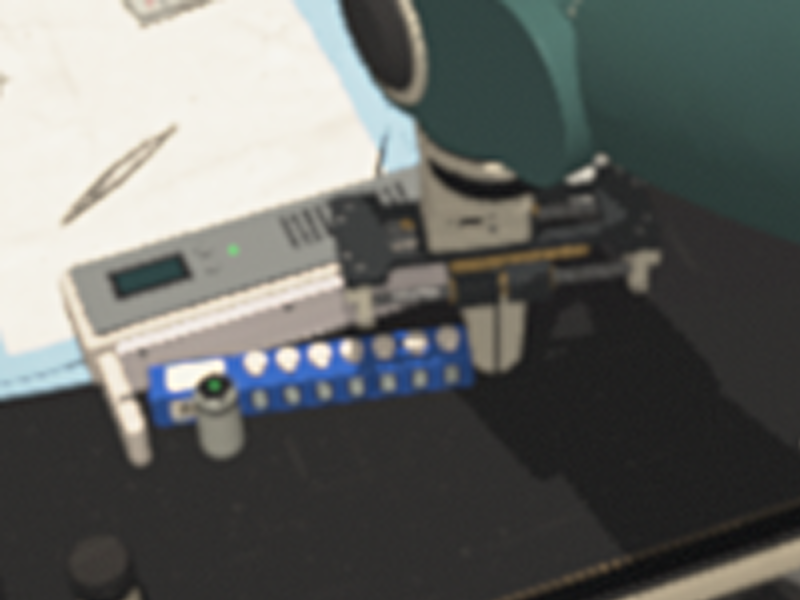

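Call:
play_rows(commands=[[0,0,0.3,0,0,0,0],[0,-0.3,0.2,-0.8,0,0,0],[60,-0.6,0,-0.6,0,0,0],[60,-0.3,-0.6,0,0,0,0],[60,0,-0.8,0,0,0,0]])

```text
t: 11.35
eef_pos: [0.4733, 0.1608, 0.0821]
ee_rot: [[0.978, -0.211, -0.005], [-0.211, -0.978, -0.002], [-0.004, 0.003, -1.0]]
wrist_force: [-0.1, 0.2, -0.2]
gripper_width: 0.0201
```

Call:
play_rows(commands=[[60,0,-0.8,0,0,0,0],[60,0,-0.4,0,0,0,0],[60,0,0,0,0,0,0]])

```text
t: 11.65
eef_pos: [0.4838, 0.2094, 0.0828]
ee_rot: [[0.978, -0.21, -0.003], [-0.21, -0.978, -0.001], [-0.003, 0.002, -1.0]]
wrist_force: [0.5, 0.2, 0.6]
gripper_width: 0.0438
```

```bash
python3 - <<'E'
from h import *
info([.538,.23,-12],('wrist','scene'),'i')
print(ctrl.state()['gripper_width'])
E
```

```text
t 11.65 tcp w [0.4838 0.2094 0.0828] dock [-96.5 -21.6] yaw -12.11 F [0.5 0.2 0.6]
rack w [  0.54     0.2324 -11.9439] cost 0.198 dock [-39.7  -0.2] yaw -13.54
corners BL BT FL FT [[-2.6, 93.7], [-49.5, -100.7], [-29.9, 100.3], [-76.7, -94.1]]
tcp in rack [-50.2 -34.1]
0.05149707965181625
```

View pics/iwrist.png

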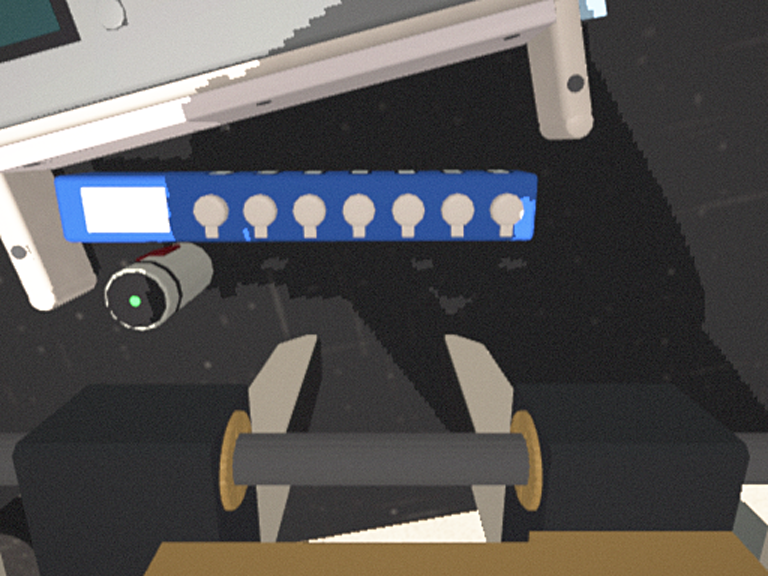

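Call:
play_rows(commands=[[60,0,0,0.5,0,0,0],[60,0,0,0.5,0,0,0],[60,0,0,0.2,0,0,0],[60,0,0,0,0,0,0]])

```text
t: 12.15
eef_pos: [0.4834, 0.2034, 0.0336]
ee_rot: [[0.977, -0.214, -0.003], [-0.214, -0.977, -0.002], [-0.002, 0.003, -1.0]]
wrist_force: [-0.6, 0.6, 0.9]
gripper_width: 0.0562
```

Call:
play_rows(commands=[[60,0.2,0,0.15,0,0,0],[60,0.2,0,0.03,0,0,0],[60,0.15,0,0,0,0,0],[60,0,0,0,0,0,0]])

```text
t: 12.55
eef_pos: [0.5081, 0.1973, 0.0281]
ee_rot: [[0.977, -0.215, -0.0], [-0.215, -0.977, -0.002], [0.0, 0.002, -1.0]]
wrist_force: [-0.1, 0.4, -0.6]
gripper_width: 0.0557
```

Call:
play_rows(commands=[[60,0.12,0.02,0,0,0,-0.2],[60,0.1,0.02,0,0,0,-0.25],[60,0.1,0.02,0,0,0,-0.25],[60,0.1,0.02,0,0,0,-0.25]])

```text
t: 12.95
eef_pos: [0.5251, 0.191, 0.0287]
ee_rot: [[0.994, -0.109, -0.001], [-0.109, -0.994, -0.002], [-0.0, 0.002, -1.0]]
wrist_force: [-0.6, -1.1, -0.9]
gripper_width: 0.0558
```

```bash
python3 - <<'E'
from h import *
info([.548,.23,-8],('wrist',),'j')
E
```

```text
t 12.95 tcp w [0.5251 0.191  0.0287] dock [-55.7 -41.2] yaw -6.28 F [-0.6 -1.1 -0.9]
rack w [ 0.5528  0.23   -6.2371] cost 0.018 dock [-26.9  -3. ] yaw -7.84
corners BL BT FL FT [[0.7, 94.2], [-26.6, -103.9], [-27.1, 98.0], [-54.4, -100.1]]
tcp in rack [-23.4 -41.8]
```

View pics/jwrist.png

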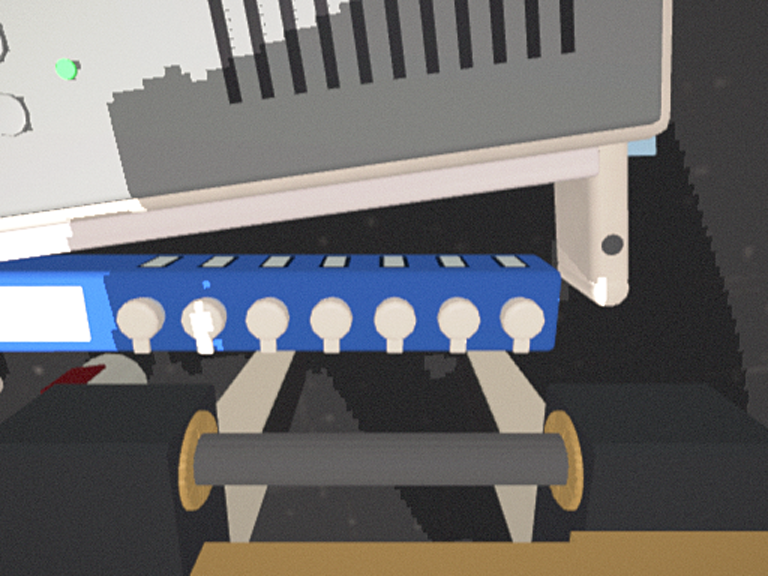

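Call:
play_rows(commands=[[60,0.09,0,0,0,0,-0.25],[60,0.09,0,0,0,0,-0.25],[60,0.08,0,0,0,0,-0.25],[60,0.06,0,0,0,0,-0.2]])

```text
t: 13.4
eef_pos: [0.5389, 0.1898, 0.029]
ee_rot: [[1.0, -0.002, -0.001], [-0.002, -1.0, -0.002], [-0.001, 0.002, -1.0]]
wrist_force: [-1.0, -0.6, -0.4]
gripper_width: 0.0557
```

```bash
python3 - <<'E'
from h import *
info([.56,.23,-1],('wrist',),'k')
E
```

```text
t 13.4 tcp w [0.5389 0.1898 0.029 ] dock [-41.9 -42.7] yaw -0.13 F [-1.  -0.6 -0.4]
rack w [0.5593 0.2313 1.9438] cost 0.073 dock [-20.4  -1.8] yaw 0.34
corners BL BT FL FT [[-7.0, 98.3], [-5.8, -101.7], [-35.0, 98.1], [-33.8, -101.9]]
tcp in rack [-21.7 -40.8]
```

View pics/kwrist.png

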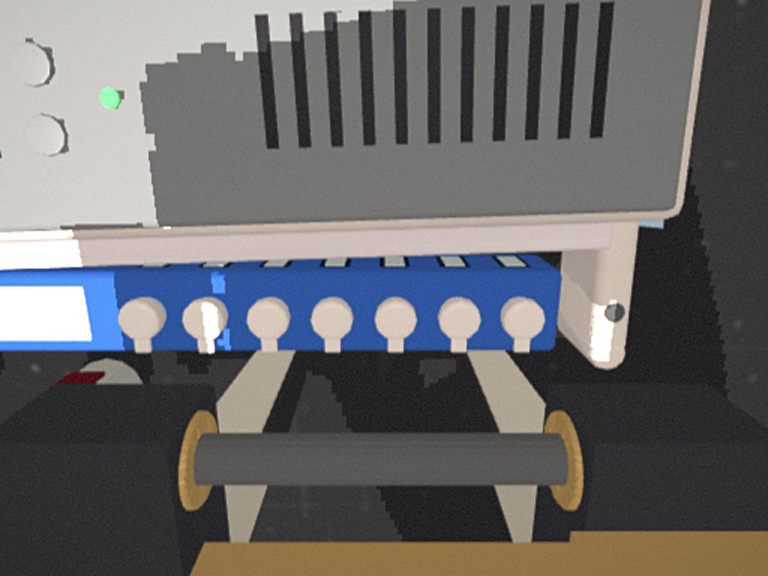

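Call:
play_rows(commands=[[60,0.05,0,0,0,0,-0.15],[60,0.05,0,0,0,0,-0.12],[60,0.03,0,0.0,0,0,0]])

```text
t: 13.75
eef_pos: [0.5446, 0.1899, 0.029]
ee_rot: [[1.0, 0.03, -0.001], [0.03, -1.0, -0.002], [-0.001, 0.002, -1.0]]
wrist_force: [-1.9, -0.0, 1.1]
gripper_width: 0.0561
```

Call:
play_rows(commands=[[60,0.03,0,0.0,0,0,0],[60,0.03,0,0.0,0,0,0]])

```text
t: 13.95
eef_pos: [0.5466, 0.1901, 0.029]
ee_rot: [[1.0, 0.03, -0.002], [0.03, -1.0, -0.002], [-0.003, 0.002, -1.0]]
wrist_force: [-14.6, -0.9, 10.6]
gripper_width: 0.0557
```

Call:
play_rows(commands=[[60,0.02,0,0.0,0,0,0],[60,-0.1,0,0,0,0,0],[60,-0.5,0,0,0,0,0]])

```text
t: 14.25
eef_pos: [0.5235, 0.1894, 0.0293]
ee_rot: [[1.0, 0.029, -0.004], [0.029, -1.0, -0.002], [-0.004, 0.002, -1.0]]
wrist_force: [-0.4, -0.4, 1.0]
gripper_width: 0.0552
```

Call:
play_rows(commands=[[60,-0.3,0,-0.8,0,0,0],[60,0,0,-0.9,0,0,0],[60,0,-0.4,-0.9,0,0,0],[60,0,0,0,0,0,0]])

```text
t: 14.65
eef_pos: [0.5087, 0.2053, 0.136]
ee_rot: [[1.0, 0.028, -0.005], [0.028, -1.0, -0.002], [-0.005, 0.002, -1.0]]
wrist_force: [-0.0, -0.4, 1.0]
gripper_width: 0.0558
```

```bash
python3 - <<'E'
from h import *
info([.56,.23,1.6],('wrist','scene'),'l')
w=ctrl.camera('wrist')
x=D
L=[[(0,-.11,.041),(0,.11,.041)],[(0,.11,.034),(-.058,.11,.034),(-.058,.122,.034)],[(0,-.11,.034),(-.042,-.11,.034),(-.042,-.122,.034)],[(-.028,-.1,.028),(-.028,.1,.028)],[(0,-.1,.028),(0,.1,.028)],[(-.028,-.1,0),(-.028,.1,0)]]
i=cv2.cvtColor(cv2.resize(w['pixels'],None,fx=1.5,fy=1.5),cv2.COLOR_RGB2BGR)
for l in L:
    q=np.array([(proj(w,X)+.5)*1.5-.5 for X in tf(x,l)]);cv2.polylines(i,[np.round(q).astype(int)],False,(0,0,255),1)
cv2.imwrite('pics/lov.png',i)
E
```

```text
t 14.65 tcp w [0.5087 0.2053 0.136 ] dock [-71.6 -26.4] yaw 1.59 F [-0.  -0.4  1. ]
rack w [0.5677 0.232  1.6309] cost 0.311 dock [-12.   -1.4] yaw 0.03
corners BL BT FL FT [[2.0, 98.6], [2.1, -101.4], [-26.0, 98.6], [-25.9, -101.4]]
tcp in rack [-59.7 -25. ]
```

View pics/lwrist.png

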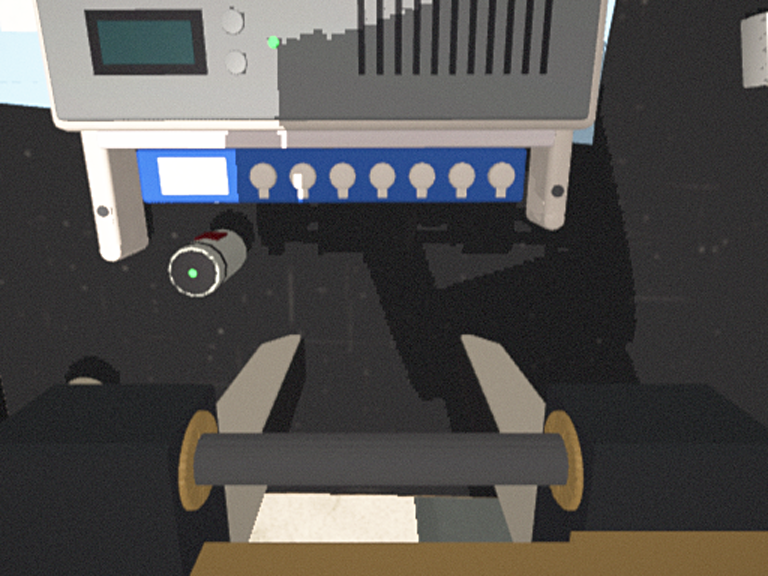

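View pics/lov.png

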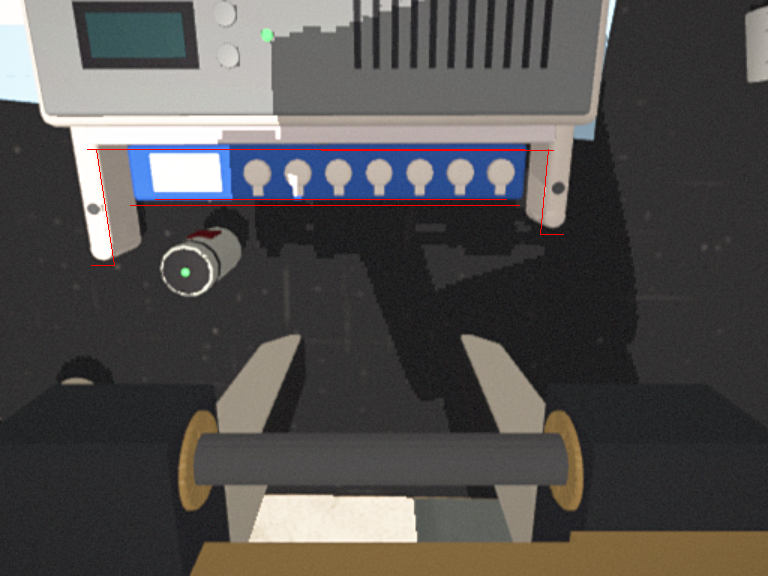

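View pics/lscene.png

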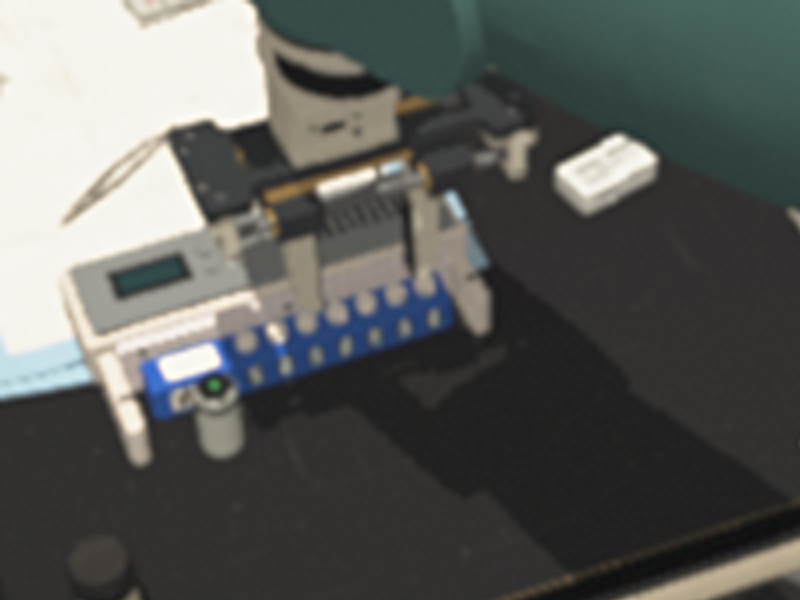

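```bash
python3 - <<'E'
from h import *
w=ctrl.camera('wrist');s=ctrl.state()
g=cv2.GaussianBlur(w['pixels'].astype(np.float32),(3,1),0)
# per column: blueness B-R ; find upper/lower transitions subpixel
bl=g[...,2]-g[...,0]
def edges(u):
    c=bl[:,u]; r0=115
    th=40
    seg=[k for k in range(85,150) if c[k]>th]
    a,b=seg[0],seg[-1]
    ta=a-(c[a]-th)/(c[a]-c[a-1]); tb=b+(c[b]-th)/(c[b]-c[b+1]); return ta,tb
rows=[]
for u in list(range(96,102))+list(range(156,350)):
    try: rows.append((u,)+edges(u))
    except Exception as e: pass
rows=np.array(rows)
def rob(u,v):
    m=np.ones(len(u),bool)
    for _ in range(6):
        k=np.polyfit(u[m],v[m],1);r=abs(v-np.polyval(k,u));m=r<max(.4,2*np.median(r[m]))
    return k,m.sum(),r[m].std()
for j,zz,n in ((1,.041,'upper=plate top front edge'),(2,0.0,'lower=rack front bottom')):
    k,c,sd=rob(rows[:,0],rows[:,j]);P=[dk(ray(w,(u,np.polyval(k,u)),zz))*1000 for u in (98,345)]
    print(n,np.round(k,4),c,round(sd,2),np.round(P,1).tolist(),'slope deg',round(np.degrees(np.arctan2(P[0][0]-P[1][0],P[0][1]-P[1][1])),2))
# housing-front ref: cheek top lines etc.
i=w['pixels'][75:150,40:400];cv2.imwrite('pics/m.png',cv2.cvtColor(cv2.resize(i,None,fx=2.2,fy=2.2*2,interpolation=cv2.INTER_CUBIC),cv2.COLOR_RGB2BGR))
E
```

```text
upper=plate top front edge [-2.50000e-03  9.51756e+01] 199 0.08 [[2.5, 80.3], [3.0, -93.2]] slope deg -0.16
lower=rack front bottom [-3.200000e-03  1.331527e+02] 195 0.07 [[-28.7, 103.1], [-28.1, -107.0]] slope deg -0.17
```

View pics/m.png

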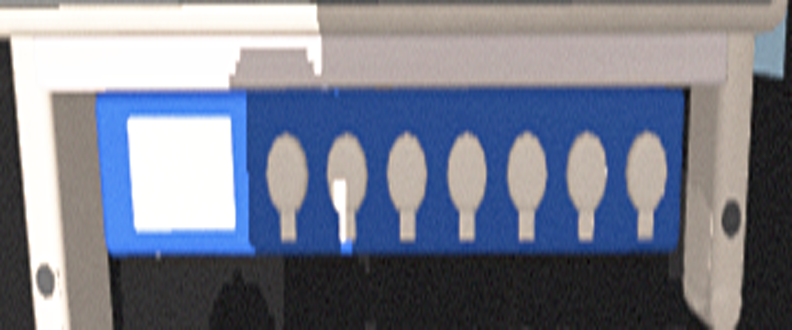

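Call:
play_rows(commands=[[0,0,-0.5,0,0,0,0],[0,0,-0.5,0.6,0,0,0],[0,0,0,0.8,0,0,0],[0,0,0,0.8,0,0,0],[0,0,0,0.3,0,0,0]])

```text
t: 15.35
eef_pos: [0.5028, 0.242, 0.0214]
ee_rot: [[1.0, 0.025, -0.017], [0.025, -1.0, -0.007], [-0.017, 0.007, -1.0]]
wrist_force: [0.3, 0.4, -0.5]
gripper_width: 0.0204
```

Call:
play_rows(commands=[[0,0,0,0,0,0,0],[0,0,0,0,0,0,0]])

```text
t: 15.55
eef_pos: [0.5018, 0.2411, 0.0193]
ee_rot: [[0.999, 0.024, -0.021], [0.024, -1.0, -0.009], [-0.022, 0.009, -1.0]]
wrist_force: [0.5, -0.3, 0.8]
gripper_width: 0.0045
```

```bash
python3 - <<'E'
from h import *
info();print(ctrl.state()['gripper_width'])
E
```

```text
t 15.55 tcp w [0.5018 0.2411 0.0193] dock [-77.6   9.5] yaw 1.39 F [ 0.5 -0.3  0.8]
0.0019838128839485634
```

Call:
play_rows(commands=[[0,0,0,-0.25,0.08,0.2,0],[0,0.3,0,0,0,0,0],[0,0.3,0,0,0,0,0],[0,0.2,0,0,0,0,0],[0,0.05,0,0,0,0,0]])

```text
t: 16.1
eef_pos: [0.5415, 0.2426, 0.0359]
ee_rot: [[1.0, 0.024, 0.009], [0.024, -1.0, 0.003], [0.009, -0.003, -1.0]]
wrist_force: [-0.3, -0.1, -0.8]
gripper_width: 0.0006
```

Call:
play_rows(commands=[[0,0.05,0,0,0,0,0],[0,0.05,0,0,0,0,0]])

```text
t: 16.3
eef_pos: [0.5451, 0.2426, 0.0356]
ee_rot: [[1.0, 0.024, 0.006], [0.024, -1.0, 0.003], [0.006, -0.003, -1.0]]
wrist_force: [-24.5, -1.9, 18.4]
gripper_width: 0.0006
```

Call:
play_rows(commands=[[0,-0.1,0,0,0,0,0],[0,-0.6,0,0,0,0,0],[0,-0.5,0,-0.6,0,0,0],[0,-0.5,0,-0.9,0,0,0],[0,-0.8,0,-0.9,0,0,0]])

```text
t: 16.8
eef_pos: [0.4406, 0.2386, 0.1271]
ee_rot: [[1.0, 0.022, -0.005], [0.022, -1.0, -0.002], [-0.005, 0.002, -1.0]]
wrist_force: [0.1, -0.5, 1.3]
gripper_width: 0.0007
```

Call:
play_rows(commands=[[0,-0.8,0.2,-0.8,0,0,0],[0,-0.5,0.4,-0.5,0,0,0],[0,0,0,0,0,0,0]])

```text
t: 17.1
eef_pos: [0.3855, 0.2134, 0.1857]
ee_rot: [[1.0, 0.024, 0.001], [0.024, -1.0, 0.001], [0.001, -0.001, -1.0]]
wrist_force: [0.7, 0.3, -0.8]
gripper_width: 0.0006
```

```bash
python3 - <<'E'
from h import *
info([.5676,.232,1.6],('scene','wrist'),'z')
p=ctrl.camera('top');save(p,'ztop')
for n,k in (('scene','scene'),):
    q=ctrl.camera('scene');save(q,'zscenefull')
E
```

```text
t 17.1 tcp w [0.3855 0.2134 0.1857] dock [-194.6  -14.9] yaw 1.39 F [ 0.7  0.3 -0.8]Traceback (most recent call last):
  File "<stdin>", line 2, in <module>
  File "h.py", line 49, in info
    r,c=rackfit(ps,x0);print('rack w',np.round(r,4),'cost',round(c,3),'dock',np.round(dk(r)*1000,1),'yaw',round(r[2]-D[2],2))
        ~~~~~~~^^^^^^^
  File "h.py", line 26, in rackfit
    m=bluemask(p);c=cv2.convexHull(np.argwhere(m)[:,::-1].astype(np.int32))
  File "h.py", line 20, in bluemask
    n,l,st,_=cv2.connectedComponentsWithStats(m); k=1+np.argmax(st[1:,4]); return (l==k).astype(np.uint8)
                                                      ~~~~~~~~~^^^^^^^^^^
    return _wrapfunc(a, 'argmax', axis=axis, out=out, **kwds)
    return bound(*args, **kwds)
ValueError: attempt to get argmax of an empty sequence
```

Call:
play_rows(commands=[[0,-0.1,0.9,-0.5,0,0,0],[0,-0.1,0.9,0,0,0,0],[0,-0.1,0.9,0,0,0,0],[0,-0.1,0.9,0,0,0,0],[0,0,0,0,0,0,0]])

```text
t: 17.7
eef_pos: [0.375, 0.0661, 0.1965]
ee_rot: [[1.0, 0.027, -0.013], [0.027, -1.0, -0.003], [-0.013, 0.002, -1.0]]
wrist_force: [-0.4, -0.3, 0.1]
gripper_width: 0.0007
```

```bash
python3 - <<'E'
from h import *
info([.5676,.232,1.6],('top','scene'),'z')
p=ctrl.camera('top')
q=np.abs(p['pixels'].astype(int)-cv2.cvtColor(cv2.imread('pics/top0.png'),cv2.COLOR_BGR2RGB)).max(2)
save(p,'ztopfull')
E
```

```text
t 17.7 tcp w [0.375  0.0661 0.1965] dock [-209.2 -161.8] yaw 1.54 F [-0.4 -0.3  0.1]
rack w [ 0.5673  0.2364 -0.1482] cost 0.765 dock [-12.2   3.1] yaw -1.75
corners BL BT FL FT [[4.8, 102.6], [-1.3, -97.3], [-23.2, 103.5], [-29.3, -96.4]]
tcp in rack [-191.9 -170.8]
```

View pics/ztop.png

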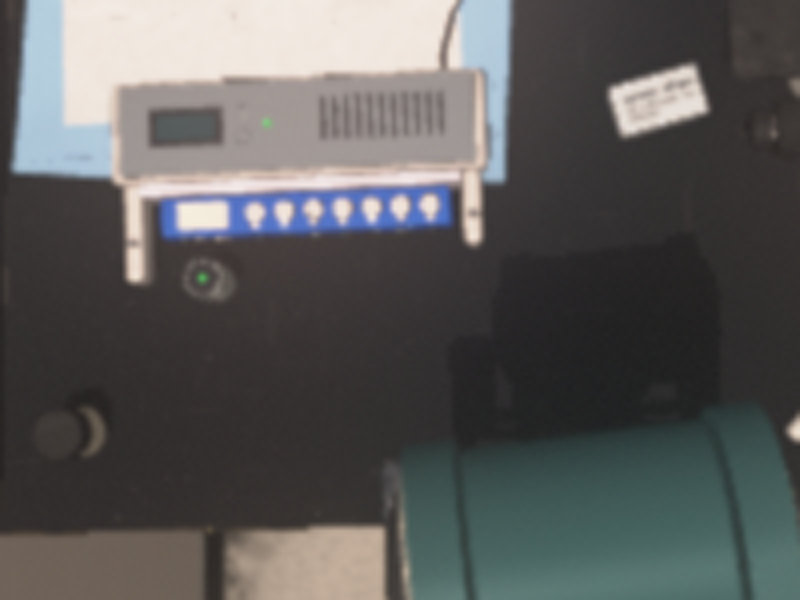

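View pics/zscene.png

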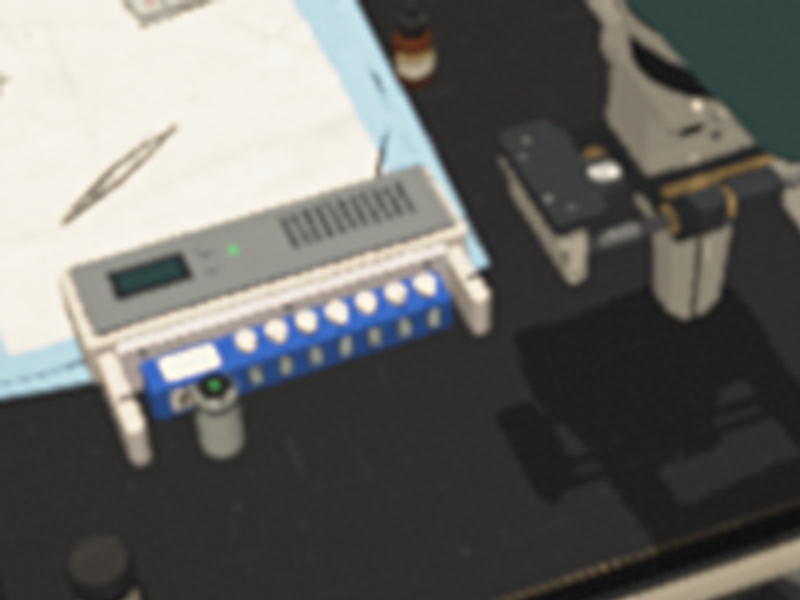

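View pics/ztopfull.png

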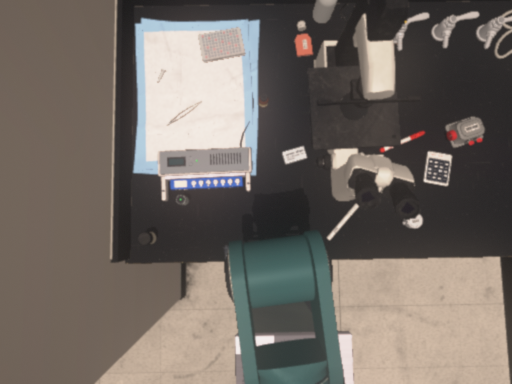

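```bash
python3 - <<'E'
from h import *
p=ctrl.camera('top')
g=p['pixels'].astype(np.float32);bl=g[...,2]-g[...,0]
def ed(a,u,th):
    c=a[:,u];s=[k for k in range(165,200) if c[k]>th]
    if not s: return None
    i,j=s[0],s[-1]
    return i-(c[i]-th)/(c[i]-c[i-1]), j+(c[j]-th)/(c[j]-c[j+1])
R=[];
for u in range(172,242):
    th=.5*np.max(bl[165:200,u])
    r=ed(bl,u,th)
    if r: R.append((u,)+r)
R=np.array(R)
for j in (1,2):
    k=np.polyfit(R[:,0],R[:,j],1)
    for _ in range(5):
        m=abs(R[:,j]-np.polyval(k,R[:,0]))<.4;k=np.polyfit(R[m,0],R[m,j],1)
    P=[dk(ray(p,(u,np.polyval(k,u)),.028))*1000 for u in (172,240)]
    print(j,m.sum(),np.round(P,1).tolist())
for u in (190,215): print(u,[(k,tuple(p['pixels'][k,u])) for k in range(172,193)])
E
```

```text
1 68 [[-0.1, 93.3], [0.4, -94.4]]
2 70 [[-27.9, 93.9], [-27.6, -93.2]]
190 [(172, (np.uint8(180), np.uint8(165), np.uint8(159))), (173, (np.uint8(216), np.uint8(195), np.uint8(182))), (174, (np.uint8(222), np.uint8(205), np.uint8(195))), (175, (np.uint8(236), np.uint8(224), np.uint8(221))), (176, (np.uint8(240), np.uint8(230), np.uint8(229))), (177, (np.uint8(232), np.uint8(220), np.uint8(222))), (178, (np.uint8(159), np.uint8(153), np.uint8(178))), (179, (np.uint8(94), np.uint8(115), np.uint8(186))), (180, (np.uint8(86), np.uint8(115), np.uint8(195))), (181, (np.uint8(96), np.uint8(121), np.uint8(196))), (182, (np.uint8(109), np.uint8(129), np.uint8(196))), (183, (np.uint8(107), np.uint8(127), np.uint8(197))), (184, (np.uint8(95), np.uint8(121), np.uint8(197))), (185, (np.uint8(87), np.uint8(117), np.uint8(198))), (186, (np.uint8(86), np.uint8(118), np.uint8(200))), (187, (np.uint8(83), np.uint8(113), np.uint8(191))), (188, (np.uint8(74), np.uint8(92), np.uint8(151))), (189, (np.uint8(70), np.uint8(72), np.uint8(99))), (190, (np.uint8(71), np.uint8(64), np.uint8(69))), (191, (np.uin
[... 510 characters left out ...]
p.uint8(199))), (180, (np.uint8(226), np.uint8(214), np.uint8(213))), (181, (np.uint8(237), np.uint8(225), np.uint8(217))), (182, (np.uint8(239), np.uint8(227), np.uint8(219))), (183, (np.uint8(236), np.uint8(224), np.uint8(217))), (184, (np.uint8(220), np.uint8(208), np.uint8(205))), (185, (np.uint8(199), np.uint8(191), np.uint8(207))), (186, (np.uint8(130), np.uint8(139), np.uint8(189))), (187, (np.uint8(81), np.uint8(93), np.uint8(138))), (188, (np.uint8(75), np.uint8(75), np.uint8(92))), (189, (np.uint8(71), np.uint8(65), np.uint8(68))), (190, (np.uint8(69), np.uint8(62), np.uint8(62))), (191, (np.uint8(68), np.uint8(60), np.uint8(61))), (192, (np.uint8(67), np.uint8(60), np.uint8(60)))]
```

The top view puts the rack's back edge at dock x = -0.1 mm at the label end and +0.4 mm at the tail. Its front edge lies at -27.9 and -27.6 mm. No dark gap shows between the rack and the plate. The rack is home and flat, so I'm handing in.

```bash
python3 - <<'E'
from workcell import ctrl
print(ctrl.finish_job())
E
```

```text
the job is handed in; nothing more can be done
None
```

The rack is home in the dock's bay, but I broke the wrist-force limit once, so the job may be judged a fail. Before pushing the tail end, I lowered the tool about 4 mm too far and the closed fingertips pressed on the bare bench. The wrist force then read about 134 N vertical and 66 N sideways, and the limit is 120 N. I lifted off at once, and neither the rack nor anything else was touched.

**What I did:** I pushed only with the fingertips and never gripped or lifted the rack.
1. I turned the rack about 22° by pushing its front face.
2. I slid it along its length from the tail end, so the label end went in behind the reader post.
3. I swung the tail in and pressed the rack against the cold plate. Pushing took about 1–3 N, and the two final presses reached about 15 N and 25 N along the push, or about 18 N and 31 N with the vertical part.

**Last checks:**
- **Seating:** In the top view the rack's back edge was within 0.5 mm of the plate's face at both ends. The wrist view showed it parallel to the plate within about 0.1°, and both presses stopped at the same depth.
- **Position in the bay:** The rack lies between the two cheeks, several millimetres clear of each.
- **Other things:** The objective case, coverslips and pen look where they were. At the end the microtube was hidden behind the arm. It was last seen undisturbed mid-job, and I only passed well above it after that.
- **Disagreements:** My outline fit gave an unreliable last result (1.7° off, poor fit), so I relied on direct edge measurements instead. The wrist camera and the press depths put the plate 2–3 mm deeper than the top camera did.
- **Time:** The job finished at about 18 s of the 72 s allowed, with the arm clear of everything.

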